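Set out the seasonings on the serving board

TASK

Set the seasonings out on the serving board for the cook: stand the red tin in the middle of the round cork trivet with the yellow tin stacked squarely on top of it, and the white salt shaker in the middle of the square slate tile. Stand the black-capped pepper shaker on the bare board midway between red tin and salt, and the green tin on the board straight behind the pepper (square to the board's long side, away from the robot) with a finger's gap of about 20 mm between them. Leave everything upright, and do not shift or tip the blue mug and the green glass tumbler.

Things in the scene. Friction and masses are not known exactly. Their poses are not given: they have to be found in the camera images.
- board: fixed dark-wood serving board lying flat on the counter, 180 mm (its x, pointing away from the robot) by 380 mm (its y, the long side), 12 mm thick; origin at the centre of its underside. It lies turned up to about 15 degrees. The trivet and the tile lie fixed on it, their centres 125 mm either side of its middle (at y = +125 and -125 mm, either one on either side) and 35 mm nearer the robot than the board's long centre line (x = -35 mm)
- trivet: fixed round cork trivet lying on the board, diameter 100 mm, 8 mm thick (its top is 20 mm above the counter); origin at the centre of its underside
- tile: fixed square blue-grey slate tile lying on the board, 100 x 100 mm, 8 mm thick (its top is 20 mm above the counter); origin at the centre of its underside
- red_tin_center (a point): centre (half-way up) of a loose flat round closed spice tin, diameter 54 mm, 36 mm high, steel side with a red lid covering the whole flat top; stands upright on the counter at the start, z axis up
- yellow_tin_center (a point): centre (half-way up) of a loose flat round closed spice tin, diameter 54 mm, 36 mm high, steel side with a yellow lid covering the whole flat top; stands upright on the counter at the start, z axis up
- green_tin_center (a point): centre (half-way up) of a loose flat round closed spice tin, diameter 54 mm, 36 mm high, steel side with a green lid covering the whole flat top; stands upright on the counter at the start, z axis up
- salt_center (a point): centre (half-way up) of a loose upright round salt shaker, white body and white cap with dark dots, diameter 44 mm, 65 mm high; stands on the counter at the start, z axis up
- pepper_center (a point): centre (half-way up) of a loose upright round pepper shaker, dark brown body and black cap with white dots, diameter 44 mm, 65 mm high; stands on the counter at the start, z axis up
- mug: blue ceramic mug, 72 mm across, 70 mm high, with a handle; stands loose beyond the board and is to be left alone; origin at the centre of its underside
- tumbler: green glass tumbler, 66 mm across, 70 mm high; stands loose beyond the board and is to be left alone; origin at the centre of its underside
Mind the look-alikes: they are no part of the job. Leave any pink or purple look-alike of the part that bears red_tin_center alone. Leave any purple look-alike of the part that bears pepper_center alone.

How it is judged:
At the end, for the whole second after the job is handed in: All upright, released, at rest: red tin on trivet and salt on tile within 12 mm of centre; yellow on red tin within 10 mm; pepper on the board within 15 mm (x, y) of midway; green on the board behind it, within 18 mm of the board's middle line, centres 53 to 90 mm apart (horizontal distance between red_tin_center and trivet below 0.012 m and height (world z) of red_tin_center between 0.034 and 0.042 m and horizontal distance between salt_center and tile below 0.012 m and height (world z) of salt_center between 0.0485 and 0.0565 m and x of pepper_center in the frame of board between -0.05 and -0.02 m and y of pepper_center in the frame of board between -0.015 and 0.015 m and height (world z) of pepper_center between 0.0405 and 0.0485 m and y of green_tin_center in the frame of board between -0.018 and 0.018 m and horizontal distance between green_tin_center and pepper_center between 0.053 and 0.09 m and x of green_tin_center in the frame of board above 0.005 m and height (world z) of green_tin_center between 0.026 and 0.034 m and horizontal distance between yellow_tin_center and red_tin_center below 0.01 m and height (world z) of yellow_tin_center between 0.069 and 0.079 m and angle between each of red_tin_center, yellow_tin_center, green_tin_center, salt_center, pepper_center's own z axis and vertical below 0.12 rad and linear speed of each of red_tin, yellow_tin, green_tin, salt, pepper below 0.02 m/s); the robot touches nothing.
It fails at once if the mug is shifted by more than 25 mm or tipped (distance of mug from where it was at the start of the episode above 0.025 m or angle between mug's own z axis and vertical above 0.3 rad).
It fails at once if the tumbler is shifted by more than 25 mm or tipped (distance of tumbler from where it was at the start of the episode above 0.025 m or angle between tumbler's own z axis and vertical above 0.3 rad).
It also fails if it takes over 120 s, if anything falls off the work surface, if the arm or the gripper's body presses on something with over 40 N, if the wrist force passes 120 N, or if a joint passes its speed limit or range.

ROBOT

A 6-joint arm with a two-finger parallel gripper is mounted at the origin on the work surface. World frame = base frame: x ahead of the robot, y to its left, z up, the work surface at z = 0. Lengths are in m, angles in rad, forces in N, time in s.
With the tool pointing down it reaches from about 0.3 to 0.875 m from the base axis. Payload 4.2 kg.
Tool frame: the origin (TCP) lies on the centre line of the jaws, within the pads' length; the fingertips stand 14 mm ahead of it and the grasp point (between the pads) lies 5 mm behind it; z points along the fingers, y is the direction in which the jaws open and shut (so a half turn about z gives the same grasp; the last joint's range is limited). The gripper opens to 85 mm and grips with 20 to 120 N. Pads are 22 mm wide; open, the fingers measure 114 mm over their backs; the gripper's body (76 mm by 85 mm) begins 54 mm behind the grasp point. The pads swing forward as they close: fully open they stand 13 mm farther back than shut.
Start: joints at [1.145, 0.32, 1.565, -0, 1.257, -0.02], TCP at [0.227, 0.528, 0.245] pointing down, gripper open.
Joint ranges: [-3.11, 3.11], [-0.84, 2.01], [0.21, 2.61], [-1.34, 4.49], [0.05, 2.63], [-2.56, 2.56]. Speed limits (rad/s): [2.57, 2.57, 3.14, 3.14, 3.14, 3.14].

INTERFACE

Orientations are given as a 3x3 rotation matrix whose columns are the frame's x, y, z axes.
In Python, from plant import * gives the robot as it stands. The module is installed in compiled form; this text tells all that it offers.
- The arm moves only by the tool move_arm, never from a script. Its argument "moves" is a list of rows, each an object of numbers: "dx", "dy", "dz": the shift along the world's x, y, z in cm; "wx", "wy", "wz": the turn, a rotation vector about the world's x, y, z in degrees; "grip": the finger opening in cm, from 0 to 8.54. A call has 1 to 10 rows; each row shifts and turns the commanded pose from where the row before left it; what a row does not reach is not made up. A row lasts 1/12 s, in which the tool goes at most 41.7 mm and 7.16 degrees, less where a joint would pass 70% of its speed; a pose out of reach is approached as far as the arm can. A call is refused whole if a number of a shift passes 4.17 or a number of a turn 7.16, either way. A call with a gripper value outside its range is refused whole. The fingers move at their own pace and stop on an object; "squeeze" is the grip in N (left out, the last holds). Time passes only in rows, so rows that do not move let the fingers close. It gives the time, the measured TCP pose, the force and the opening at its end, in the units of the state.
- state(): the state, without advancing time (a new reading comes with each control period).
- camera(name): name is "scene" or "top" or "wrist"; returns a dict with "pixels" (480x640x3 uint8, red, green, blue), "fx", "fy", "cx", "cy" (pixels), "R" (3x3) and "t" (3): a world point X has camera coordinates R X + t. Camera axes: x right, y down, z forward; pixel columns grow to the right and rows downward; lengths in m; the calibration is good to about 2 mm. A picture is of the moment at which its call begins. There is no depth.
- hand_in(): hands the job in, once; it reports no verdict.
The state is a dict: "time_s": time; "joint_positions": joint angles; "dq": joint speeds; "tau": joint torques, N m; "tool_pos": TCP position; "ee_rot": TCP orientation; "force": force on the tool from outside, world axes, zero at the start; "wrist_torque": the same for the moment, N m; "finger_gap": finger opening in m.
Only numpy, scipy, OpenCV 4.12 (cv2) and the standard library are available. Lean on these libraries where they do the work, as an engineer would, in place of code of your own. Each camera call takes 0.05 s, during which the arm holds its last target.

## Working session

There is one attempt and no reset: what is moved stays moved. The work goes in short steps, Python scripts to look and compute and a tool call to move; the robot and the scene stay as the last step left them, time stands still between calls to the robot, and variables do not carry over. Pictures are saved under pics/ and viewed, and the job is handed in when it is done.

Besides the shell and the picture viewer there is one more tool, called after "Call:" by a JSON object that holds its "fn" and its "kwargs". move_arm: Moves the arm, as the interface text tells. Its arguments: {"type":"object","properties":{"moves":{"type":"array"},"squeeze":{"type":"number"}},"required":["moves"]}

```bash
mkdir -p pics; python3 - <<'E'
from plant import *
import cv2
for n in ["scene","top"]:
    c=camera(n); cv2.imwrite(f"pics/{n}0.png",c["pixels"][:,:,::-1]); print(n,c["fx"],c["cx"],c["cy"],c["R"],c["t"])
print(state()["time_s"],state()["ee_rot"],state()["tool_pos"],state()["finger_gap"])
E
```

```text
scene 451.6240023103106 330.821858343818 232.63053256796204 [[-0.85690007  0.51537162  0.01069395]
 [ 0.35065209  0.59797888 -0.72073876]
 [-0.37784306 -0.61385124 -0.69312429]] [ 0.50805045 -0.17165355  1.11750249]
top 508.4604844944435 319.9817050800514 241.9053103113304 [[ 0.00720317 -0.99987958 -0.01374532]
 [-0.9894648  -0.0051392  -0.14468239]
 [ 0.14459433  0.01464268 -0.98938267]] [0.00756508 0.59429688 1.16808963]
0.1 [[-9.18799075e-01  3.94725005e-01 -6.56784780e-04]
 [ 3.94725549e-01  9.18797967e-01 -1.42704527e-03]
 [ 4.01620718e-05 -1.57041760e-03 -9.99998766e-01]] [0.22680905 0.52793842 0.24458056] 0.08522490606861013
```

View pics/scene0.png

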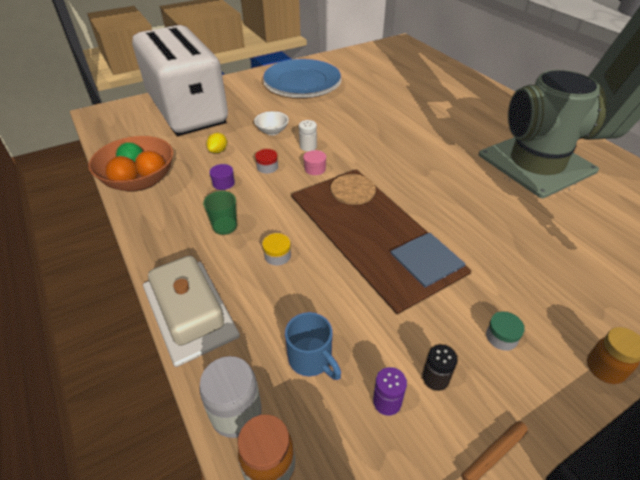

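View pics/top0.png

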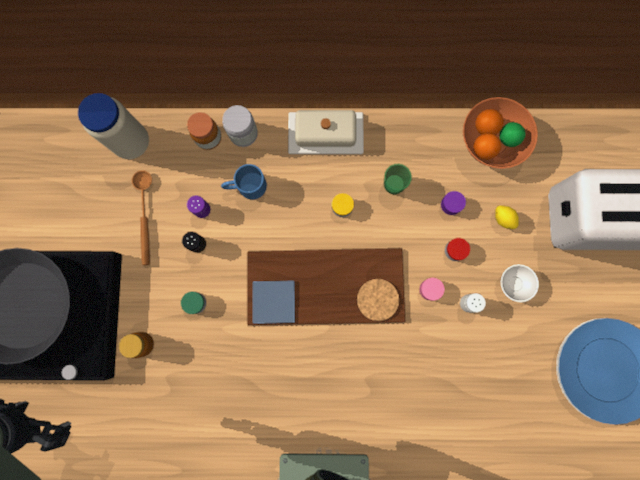

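The top view shows these candidates:
- **Red tin:** (458,249) is red. The look-alikes are pink (432,289) and purple (454,203).
- **Pepper:** (194,242) has a black cap. The look-alike is purple (198,206).
- **Others:** yellow tin (343,205), green tin (193,303), salt (474,303), trivet (378,300), tile (273,302).

I'll confirm these in an enlarged crop and measure them.

```bash
cat > h.py <<'E'
from plant import *
import cv2, numpy as np
def ray(c,u,v,z):
    d=c["R"].T@np.array([(u-c["cx"])/c["fx"],(v-c["cy"])/c["fy"],1]); o=-c["R"].T@c["t"]
    return o+d*(z-o[2])/d[2]
def proj(c,X):
    p=c["R"]@np.array(X)+c["t"]; return c["cx"]+c["fx"]*p[0]/p[2], c["cy"]+c["fy"]*p[1]/p[2]
def blob(c,mask,uv,r=40):
    n,l,s,cen=cv2.connectedComponentsWithStats(mask.astype(np.uint8))
    ok=[i for i in range(1,n) if s[i,4]>15]
    i=min(ok,key=lambda i:np.hypot(*(cen[i]-uv)))
    return cen[i],s[i,4]
E
python3 - <<'E'
from h import *
c=camera("top"); im=c["pixels"]; cv2.imwrite("pics/top1.png",im[:,:,::-1])
a=cv2.resize(im[180:330,160:260],None,fx=4,fy=4,interpolation=cv2.INTER_CUBIC)
b=cv2.resize(im[180:330,410:510],None,fx=4,fy=4,interpolation=cv2.INTER_CUBIC)
cv2.imwrite("pics/crop1.png",np.hstack([a,b])[:,:,::-1])
for n,(u,v) in dict(red=(458,249),yel=(343,205),grn=(193,303),salt=(474,303),pep=(194,242),triv=(378,300),tile=(273,302),board=(330,270)).items(): print(n,im[v,u],cv2.cvtColor(im[v:v+1,u:u+1],cv2.COLOR_RGB2HSV)[0,0])
E
```

```text
red [185  31  23] [  1 223 185]
yel [237 195  36] [ 24 216 237]
grn [ 65 120  89] [ 73 117 120]
salt [237 239 235] [ 45   4 239]
pep [31 32 34] [110  23  34]
triv [179 134  89] [ 15 128 179]
tile [104 118 133] [106  56 133]
board [99 56 36] [ 10 162  99]
```

View pics/crop1.png

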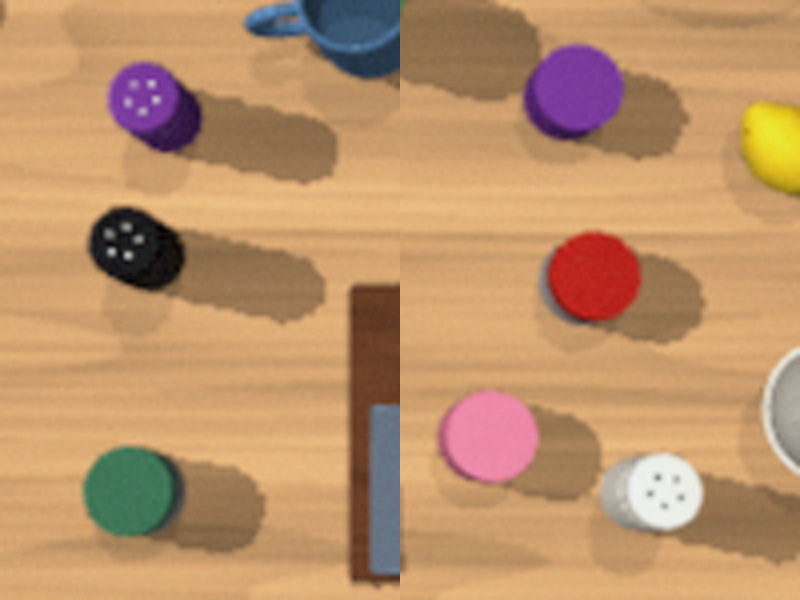

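The crop confirms red at crop (594,276), black pepper at (123,243), salt at (664,491) and green at (130,490). The pink and purple ones are look-alikes. Next I'll measure positions, cross-checking with the scene camera.

```bash
python3 - <<'E'
from h import *
c=camera("top"); im=c["pixels"]; H=cv2.cvtColor(im,cv2.COLOR_RGB2HSV).astype(int)
s=camera("scene"); Hs=cv2.cvtColor(s["pixels"],cv2.COLOR_RGB2HSV).astype(int)
def m(H,h0,h1,s0,v0=60,v1=256): return (H[...,0]>=h0)&(H[...,0]<=h1)&(H[...,1]>=s0)&(H[...,2]>=v0)&(H[...,2]<v1)
for n,a,uv,us in [("red",(0,6,190),(458,249),(266,156)),("yel",(21,30,190),(343,205),(277,243)),("grn",(65,85,80),(193,303),(506,325))]:
    p,A=blob(c,m(H,*a),uv); print(n,p,A,ray(c,*p,.036).round(4), end=' ')
    p,A=blob(s,m(Hs,*a),us); print("scene",p,A,ray(s,*p,.036).round(4))
print("pep",ray(c,191,240.5,.065).round(4)); print("salt",ray(c,476,302.8,.065).round(4))
print("pep s",ray(s,440,354,.065).round(4)); print("salt s",ray(s,308,126,.065).round(4))
p,A=blob(c,m(H,98,120,40,90,160),(273,302)); print("tile",p,A,ray(c,*p,.02))
bd=(m(H,0,13,130,40,130)); p,A=blob(c,bd,(330,270)); print(p,A)
n,l,_,_=cv2.connectedComponentsWithStats(bd.astype(np.uint8)); mm=(l==l[265,325]).astype(np.uint8)
cnt=max(cv2.findContours(mm,cv2.RETR_EXTERNAL,cv2.CHAIN_APPROX_NONE)[0],key=cv2.contourArea)
W=np.array([ray(c,*q[0],.012)[:2] for q in cnt]).astype(np.float32)
print(cv2.minAreaRect(W*1000), cv2.boundingRect(cnt))
t=cv2.morphologyEx(m(H,11,18,100,110,230).astype(np.uint8),cv2.MORPH_OPEN,np.ones((3,3)))
inner=np.zeros_like(t); x,y,w,h=cv2.boundingRect(cnt); inner[y+3:y+h-4,x+3:x+w-4]=1
p,A=blob(c,t*inner,(378,300)); print("triv",p,A,ray(c,*p,.02))
for nm,q in [("mug",(250,182)),("tumb",(397,178))]: print(nm,ray(c,*q,.07))
E
```

```text
red [458.22933333 248.872     ] 375 [ 0.5802 -0.3182  0.036 ] scene [265.975      156.38333333] 240 [ 0.5838 -0.3122  0.036 ]
yel [342.4478022 204.       ] 364 [ 0.6884 -0.0424  0.036 ] scene [276.         244.27878788] 495 [ 0.6915 -0.0382  0.036 ]
grn [192.24010554 302.43271768] 379 [0.4491 0.3123 0.036 ] scene [506.56368564 326.60298103] 738 [0.4541 0.3169 0.036 ]
pep [0.5928 0.3139 0.065 ]
salt [ 0.452  -0.3473  0.065 ]
pep s [0.5956 0.3111 0.065 ]
salt s [ 0.4551 -0.3392  0.065 ]
tile [273.26762246 301.81182796] 1674 [0.45233137 0.12223512 0.02      ]
[328.37589775 280.85234327] 8215
((491.192626953125, -2.5563812255859375), (178.60809326171875, 375.19976806640625), 1.5665998458862305) (248, 248, 157, 78)
triv [377.42352941 299.3432526 ] 1445 [ 0.45987818 -0.1264415   0.02      ]
mug [0.73323835 0.17809453 0.07      ]
tumb [ 0.74420177 -0.17042273  0.07      ]
```

Call:
{"fn": "move_arm", "kwargs": {"moves": [{"dx": 2.8, "dy": -2.7, "wz": 3, "grip": 8.0}, {"dx": 2.8, "dy": -2.7, "wz": 3}, {"dx": 2.8, "dy": -2.7, "wz": 3}, {"dx": 2.8, "dy": -2.7, "wz": 3}, {"dx": 2.8, "dy": -2.7, "wz": 3}, {"dx": 2.8, "dy": -2.7, "wz": 3}, {"dx": 2.8, "dy": -2.6, "wz": 3}, {"dx": 2.8, "dy": -2.6, "wz": 3}, {"dz": -3}, {"dz": -3}], "squeeze": 40}}

```text
validation failed for argument at $.mo...
```

```bash
python3 - <<'E'
from h import *
c=camera("wrist"); cv2.imwrite("pics/w1.png",c["pixels"][:,:,::-1]); s=state(); print(s["tool_pos"],s["ee_rot"].round(3) if hasattr(s["ee_rot"],"round") else s["ee_rot"]); print(proj(c,[.4516,.3146,.036]),proj(c,[.4491,.3123,.036]),proj(c,[.4541,.3169,.036]))
H=cv2.cvtColor(c["pixels"],cv2.COLOR_RGB2HSV)
m=(H[...,0]>62)&(H[...,0]<88)&(H[...,1]>80)&(H[...,2]>60)
n,l,st,cen=cv2.connectedComponentsWithStats(m.astype(np.uint8)); i=1+st[1:,4].argmax(); print(cen[i],st[i],ray(c,*cen[i],.036))
E
```

```text
[0.22692839 0.52818796 0.24503427] [[-0.919  0.395 -0.   ]
 [ 0.395  0.919 -0.001]
 [ 0.    -0.001 -1.   ]]
(np.float64(220.54239603283605), np.float64(456.341691948415)) (np.float64(217.8158335845525), np.float64(455.3854321957156)) (np.float64(223.26423229112845), np.float64(457.29629413215787))Traceback (most recent call last):
  File "<stdin>", line 5, in <module>
ValueError: attempt to get argmax of an empty sequence
```

View pics/w1.png

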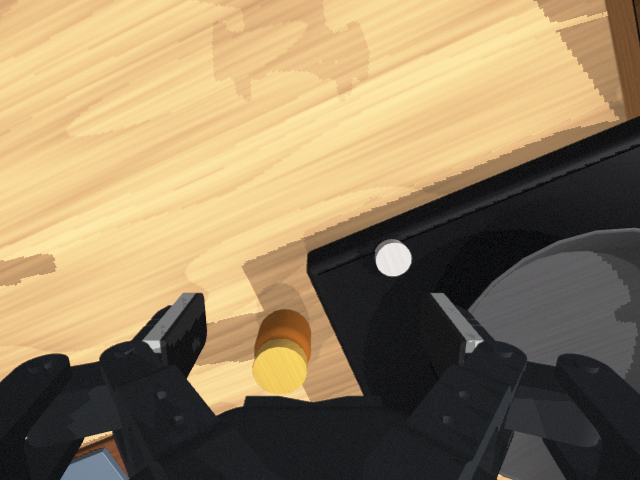

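The wrist view shows the pan and a jar, with the arm still at its start pose. The move was refused, so I'll try a row with every key filled in.

Call:
{"fn": "move_arm", "kwargs": {"moves": [{"dx": 2.8, "dy": -2.7, "dz": 0, "wx": 0, "wy": 0, "wz": 3, "grip": 8}], "squeeze": 40}}

```text
time_s: 0.38
tool_pos: [0.2521, 0.5046, 0.2449]
ee_rot: [[-0.94, 0.34, -0.002], [0.34, 0.94, 0.003], [0.003, 0.002, -1.0]]
force: [0.7, 1.3, -0.3]
finger_gap: 0.0798
```

Call:
{"fn": "move_arm", "kwargs": {"moves": [{"dx": 2.8, "dy": -2.7, "wz": 3}, {"dx": 2.8, "dy": -2.7, "wz": 3}]}}

```text
validation failed for argument at $.mo...
```

Call:
{"fn": "move_arm", "kwargs": {"moves": [{"dx": 2.8, "dy": -2.7, "dz": 0, "wx": 0, "wy": 0, "wz": 3, "grip": 8}, {"dx": 2.8, "dy": -2.7, "dz": 0, "wx": 0, "wy": 0, "wz": 3, "grip": 8}, {"dx": 2.8, "dy": -2.7, "dz": 0, "wx": 0, "wy": 0, "wz": 3, "grip": 8}, {"dx": 2.8, "dy": -2.7, "dz": 0, "wx": 0, "wy": 0, "wz": 3, "grip": 8}, {"dx": 2.8, "dy": -2.7, "dz": 0, "wx": 0, "wy": 0, "wz": 3, "grip": 8}, {"dx": 2.8, "dy": -2.6, "dz": 0, "wx": 0, "wy": 0, "wz": 3, "grip": 8}, {"dx": 2.8, "dy": -2.6, "dz": 0, "wx": 0, "wy": 0, "wz": 3, "grip": 8}, {"dx": 0, "dy": 0, "dz": -3, "wx": 0, "wy": 0, "wz": 0, "grip": 8}, {"dx": 0, "dy": 0, "dz": -3, "wx": 0, "wy": 0, "wz": 0, "grip": 8}]}}

```text
time_s: 1.13
tool_pos: [0.4538, 0.3133, 0.1863]
ee_rot: [[-1.0, -0.009, 0.005], [-0.009, 1.0, 0.003], [-0.005, 0.003, -1.0]]
force: [-0.5, 0.1, -0.9]
finger_gap: 0.08
```

```bash
cat > wr.py <<'E'
import sys
from h import *
c=camera("wrist"); cv2.imwrite("pics/"+sys.argv[1],c["pixels"][:,:,::-1]); s=state(); print(s["time_s"],s["tool_pos"]); print(np.array(s["ee_rot"]).round(3), np.round(s["joint_positions"],2))
if len(sys.argv)>2:
    a=list(map(int,sys.argv[2].split(",")))
    z=float(sys.argv[3])
    H=cv2.cvtColor(c["pixels"],cv2.COLOR_RGB2HSV)
    m=(H[...,0]>=a[0])&(H[...,0]<=a[1])&(H[...,1]>a[2])&(H[...,2]>60)
    m=cv2.morphologyEx(m.astype(np.uint8),cv2.MORPH_OPEN,np.ones((5,5)))
    n,l,st,cen=cv2.connectedComponentsWithStats(m)
    for i in range(1,n):
        if st[i,4]>400: print(cen[i].round(1),st[i],ray(c,*cen[i],z).round(4))
E
python3 wr.py w2.png 62,88,80 .036
```

```text
1.1833 [0.44923746 0.31136461 0.17900467]
[[-1.    -0.01  -0.008]
 [-0.01   1.    -0.005]
 [ 0.008 -0.005 -1.   ]] [ 0.58  0.33  1.72  0.    1.1  -1.  ]
[313.9 215.4] [ 282  184   65   63 3191] [0.4454 0.3153 0.036 ]
```

View pics/w2.png

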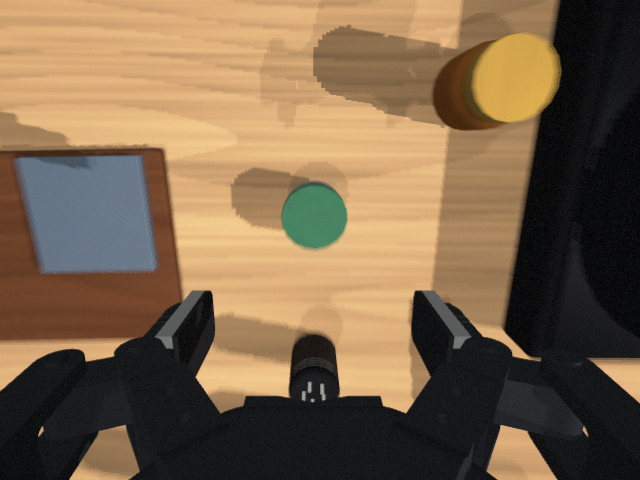

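Wrist view: the green lid is at (314,215), with the pepper beyond it at (314,380) and the tile on the left. The arm was still settling, so I'll measure again.

```bash
for i in 1 2 3; do python3 wr.py w3.png 62,88,80 .036; done
```

```text
1.2333 [0.44880629 0.31194523 0.18103938]
[[-1.    -0.012 -0.009]
 [-0.012  1.    -0.006]
 [ 0.009 -0.005 -1.   ]] [ 0.59  0.33  1.72  0.    1.1  -1.  ]
[317.3 226.6] [ 285  194   66   66 3466] [0.4463 0.315  0.036 ]
1.2833 [0.44993981 0.31331617 0.18364492]
[[-1.    -0.013 -0.004]
 [-0.013  1.    -0.003]
 [ 0.004 -0.003 -1.   ]] [ 0.59  0.33  1.72  0.    1.1  -1.  ]
[317.6 228.5] [ 285  196   66   66 3458] [0.4478 0.3157 0.036 ]
1.3333 [0.45094379 0.31444    0.18557381]
[[-1.    -0.013 -0.001]
 [-0.013  1.    -0.   ]
 [ 0.001 -0.    -1.   ]] [ 0.59  0.33  1.71  0.    1.1  -1.  ]
[315.4 225.6] [ 283  193   66   66 3403] [0.4478 0.3158 0.036 ]
```

Call:
{"fn": "move_arm", "kwargs": {"moves": [{"dx": 0, "dy": 0, "dz": -2, "wx": 0, "wy": 0, "wz": 0.5, "grip": 8}, {"dx": 0, "dy": 0, "dz": -3, "wx": 0, "wy": 0, "wz": 0.5, "grip": 8}, {"dx": 0, "dy": 0, "dz": -3, "wx": 0, "wy": 0, "wz": 0, "grip": 8}, {"dx": 0, "dy": 0, "dz": -3, "wx": 0, "wy": 0, "wz": 0, "grip": 8}, {"dx": 0, "dy": 0, "dz": -2.5, "wx": 0, "wy": 0, "wz": 0, "grip": 8}, {"dx": 0, "dy": 0, "dz": -1.5, "wx": 0, "wy": 0, "wz": 0, "grip": 8}, {"dx": 0, "dy": 0, "dz": -0.8, "wx": 0, "wy": 0, "wz": 0, "grip": 8}, {"dx": 0, "dy": 0, "dz": -0.5, "wx": 0, "wy": 0, "wz": 0, "grip": 8}, {"dx": 0, "dy": 0, "dz": 0, "wx": 0, "wy": 0, "wz": 0, "grip": 8}, {"dx": 0, "dy": 0, "dz": 0, "wx": 0, "wy": 0, "wz": 0, "grip": 8}]}}

```text
time_s: 2.17
tool_pos: [0.4519, 0.3152, 0.0237]
ee_rot: [[-1.0, -0.031, 0.002], [-0.031, 1.0, 0.002], [-0.002, 0.002, -1.0]]
force: [-0.3, -0.2, -0.7]
finger_gap: 0.0798
```

Call:
{"fn": "move_arm", "kwargs": {"moves": [{"dx": 0, "dy": 0, "dz": 0, "wx": 0, "wy": 0, "wz": 0, "grip": 4.5}, {"dx": 0, "dy": 0, "dz": 0, "wx": 0, "wy": 0, "wz": 0, "grip": 4.5}, {"dx": 0, "dy": 0, "dz": 0, "wx": 0, "wy": 0, "wz": 0, "grip": 4.5}, {"dx": 0, "dy": 0, "dz": 0, "wx": 0, "wy": 0, "wz": 0, "grip": 4.5}, {"dx": 0, "dy": 0, "dz": 0, "wx": 0, "wy": 0, "wz": 0, "grip": 4.5}, {"dx": 0, "dy": 0, "dz": 0, "wx": 0, "wy": 0, "wz": 0, "grip": 4.5}]}}

```text
time_s: 2.67
tool_pos: [0.4517, 0.3149, 0.0237]
ee_rot: [[-1.0, -0.03, 0.002], [-0.03, 1.0, 0.002], [-0.002, 0.002, -1.0]]
force: [-0.5, 0.1, 5.0]
finger_gap: 0.0526
```

Gripped at 52.6 mm. Now I'll lift it and carry it to the board.

Call:
{"fn": "move_arm", "kwargs": {"moves": [{"dx": 0, "dy": 0, "dz": 2, "wx": 0, "wy": 0, "wz": 0, "grip": 4.5}, {"dx": 0, "dy": 0, "dz": 3, "wx": 0, "wy": 0, "wz": 0, "grip": 4.5}, {"dx": 0, "dy": 0, "dz": 3, "wx": 0, "wy": 0, "wz": 0, "grip": 4.5}, {"dx": 0.7, "dy": -3, "dz": 2, "wx": 0, "wy": 0, "wz": 0, "grip": 4.5}, {"dx": 0.7, "dy": -3, "dz": 0, "wx": 0, "wy": 0, "wz": 0, "grip": 4.5}, {"dx": 0.7, "dy": -3, "dz": 0, "wx": 0, "wy": 0, "wz": 0, "grip": 4.5}, {"dx": 0.7, "dy": -3, "dz": 0, "wx": 0, "wy": 0, "wz": 0, "grip": 4.5}, {"dx": 0.7, "dy": -3, "dz": 0, "wx": 0, "wy": 0, "wz": 0, "grip": 4.5}, {"dx": 0.7, "dy": -3, "dz": 0, "wx": 0, "wy": 0, "wz": 0, "grip": 4.5}, {"dx": 0.7, "dy": -3, "dz": 0, "wx": 0, "wy": 0, "wz": 0, "grip": 4.5}]}}

```text
time_s: 3.5
tool_pos: [0.5, 0.1028, 0.1227]
ee_rot: [[-1.0, -0.031, 0.0], [-0.031, 1.0, 0.0], [-0.0, 0.0, -1.0]]
force: [-0.4, -0.3, -1.3]
finger_gap: 0.0527
```

Call:
{"fn": "move_arm", "kwargs": {"moves": [{"dx": 0.7, "dy": -3, "dz": 0, "wx": 0, "wy": 0, "wz": 0, "grip": 4.5}, {"dx": 0.7, "dy": -3, "dz": 0, "wx": 0, "wy": 0, "wz": 0, "grip": 4.5}, {"dx": 0.7, "dy": -3, "dz": 0, "wx": 0, "wy": 0, "wz": 0, "grip": 4.5}, {"dx": 0.5, "dy": -1.2, "dz": 0, "wx": 0, "wy": 0, "wz": 0, "grip": 4.5}, {"dx": 0, "dy": 0, "dz": 0, "wx": 0, "wy": 0, "wz": 0, "grip": 4.5}, {"dx": 0, "dy": 0, "dz": 0, "wx": 0, "wy": 0, "wz": 0, "grip": 4.5}, {"dx": 0, "dy": 0, "dz": 0, "wx": 0, "wy": 0, "wz": 0, "grip": 4.5}, {"dx": 0, "dy": 0, "dz": 0, "wx": 0, "wy": 0, "wz": 0, "grip": 4.5}]}}

```text
time_s: 4.17
tool_pos: [0.5256, 0.0035, 0.1223]
ee_rot: [[-0.999, -0.032, -0.0], [-0.032, 0.999, 0.0], [0.0, 0.0, -1.0]]
force: [-0.0, 0.2, -0.0]
finger_gap: 0.053
```

```bash
python3 wr.py w4.png 62,88,80 .116; python3 - <<'E'
from h import *
c=camera("top"); cv2.imwrite("pics/t2.png",c["pixels"][:,:,::-1])
E
```

```text
4.2167 [0.52561542 0.00352657 0.12233203]
[[-0.999 -0.032 -0.   ]
 [-0.032  0.999  0.   ]
 [ 0.     0.    -1.   ]] [-0.02  0.35  1.85  0.    0.93 -1.62]
[312.7 316.7] [  240   245   146   143 16254] [0.5294 0.0043 0.116 ]
```

View pics/w4.png

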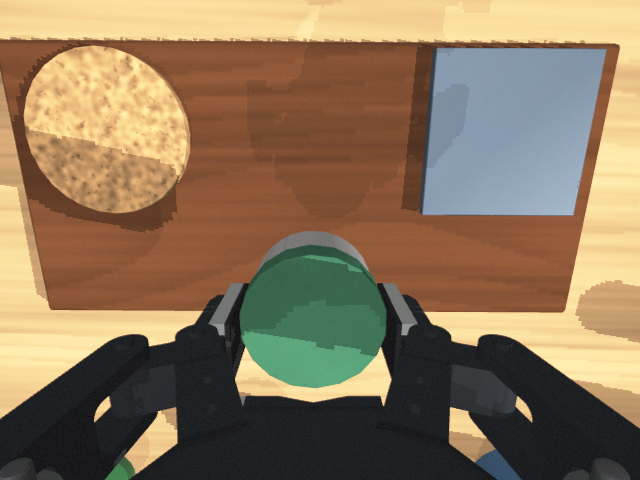

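View pics/t2.png

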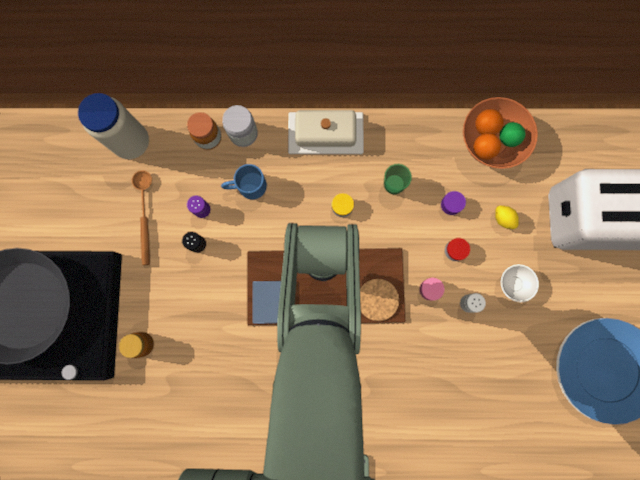

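Wrist view: the green lid is held at (313,317), the trivet is at about (106,129) and the tile at about (515,131). I'll use these for a consistency check.

```bash
python3 - <<'E'
from h import *
c=camera("wrist")
H=cv2.cvtColor(c["pixels"],cv2.COLOR_RGB2HSV).astype(int)
print("lid",ray(c,312.7,316.7,.1346))
m=((H[...,0]>95)&(H[...,0]<125)&(H[...,1]>35)&(H[...,2]>80)); p,A=blob(c,m,(515,131)); print(p,A)
cnt=max(cv2.findContours(cv2.morphologyEx(m.astype(np.uint8),2,np.ones((5,5))),0,1)[0],key=cv2.contourArea)
q=cv2.approxPolyDP(cnt,8,True)[:,0]; print(q); P=np.array([ray(c,*a,.02) for a in q]); print(P.round(4),P.mean(0))
T=[ray(c,*a,.02) for a in [(24,115),(190,140),(98,45),(117,213)]]; print(np.round(T,4), (T[0]+T[1])/2,(T[2]+T[3])/2)
B=[(0,41),(51,309),(565,311),(619,45)]
print([ray(c,*a,.012).round(4) for a in B])
E
```

```text
lid [0.51980552 0.0039266  0.1346    ]
[509.11569169 129.38497985] 26804
[[437  48]
 [422 213]
 [572 214]
 [604  49]]
[[0.4046 0.0729 0.02  ]
 [0.5026 0.0752 0.02  ]
 [0.5001 0.1738 0.02  ]
 [0.4019 0.1706 0.02  ]] [0.45227525 0.12315209 0.02      ]
[[ 0.4498 -0.1747  0.02  ]
 [ 0.4613 -0.0742  0.02  ]
 [ 0.4095 -0.1248  0.02  ]
 [ 0.5091 -0.1247  0.02  ]] [ 0.45554322 -0.12449407  0.02      ] [ 0.45931446 -0.1247404   0.02      ]
[array([ 0.4075, -0.1877,  0.012 ]), array([ 0.5841, -0.1852,  0.012 ]), array([0.5736, 0.1908, 0.012 ]), array([0.3974, 0.185 , 0.012 ])]
```

Call:
{"fn": "move_arm", "kwargs": {"moves": [{"dx": 0.4, "dy": -0.2, "dz": -2, "wx": 0, "wy": 0, "wz": 0, "grip": 4.5}, {"dx": 0, "dy": 0, "dz": -2.5, "wx": 0, "wy": 0, "wz": 0, "grip": 4.5}, {"dx": 0, "dy": 0, "dz": -2, "wx": 0, "wy": 0, "wz": 0, "grip": 4.5}, {"dx": 0, "dy": 0, "dz": -1.2, "wx": 0, "wy": 0, "wz": 0, "grip": 4.5}, {"dx": 0, "dy": 0, "dz": -0.6, "wx": 0, "wy": 0, "wz": 0, "grip": 4.5}, {"dx": 0, "dy": 0, "dz": -0.3, "wx": 0, "wy": 0, "wz": 0, "grip": 4.5}, {"dx": 0, "dy": 0, "dz": 0, "wx": 0, "wy": 0, "wz": 0, "grip": 4.5}, {"dx": 0, "dy": 0, "dz": 0, "wx": 0, "wy": 0, "wz": 0, "grip": 4.5}]}}

```text
time_s: 4.98
tool_pos: [0.5307, 0.0005, 0.037]
ee_rot: [[-1.0, -0.031, 0.002], [-0.031, 1.0, 0.0], [-0.002, 0.0, -1.0]]
force: [0.1, 0.5, -0.7]
finger_gap: 0.0529
```

Call:
{"fn": "move_arm", "kwargs": {"moves": [{"dx": 0, "dy": 0, "dz": 0, "wx": 0, "wy": 0, "wz": 0, "grip": 7.5}, {"dx": 0, "dy": 0, "dz": 0, "wx": 0, "wy": 0, "wz": 0, "grip": 7.5}, {"dx": 0, "dy": 0, "dz": 0, "wx": 0, "wy": 0, "wz": 0, "grip": 7.5}, {"dx": 0, "dy": 0, "dz": 0, "wx": 0, "wy": 0, "wz": 0, "grip": 7.5}, {"dx": 0, "dy": 0, "dz": 1.5, "wx": 0, "wy": 0, "wz": 0, "grip": 7.5}, {"dx": 0, "dy": 0, "dz": 3, "wx": 0, "wy": 0, "wz": 0, "grip": 7.5}, {"dx": 0, "dy": 0, "dz": 3, "wx": 0, "wy": 0, "wz": 0, "grip": 7.5}, {"dx": 0, "dy": 0, "dz": 3, "wx": 0, "wy": 0, "wz": 0, "grip": 7.5}, {"dx": 0, "dy": 0, "dz": 2, "wx": 0, "wy": 0, "wz": 0, "grip": 7.5}]}}

```text
time_s: 5.73
tool_pos: [0.5309, 0.0003, 0.1644]
ee_rot: [[-1.0, -0.03, 0.004], [-0.03, 1.0, 0.0], [-0.004, -0.0, -1.0]]
force: [0.5, -0.1, 0.2]
finger_gap: 0.0748
```

Call:
{"fn": "move_arm", "kwargs": {"moves": [{"dx": 0.5, "dy": 3.1, "dz": 0, "wx": 0, "wy": 0, "wz": 0, "grip": 7.5}, {"dx": 0.6, "dy": 3.2, "dz": 0, "wx": 0, "wy": 0, "wz": 0, "grip": 7.5}, {"dx": 0.6, "dy": 3.2, "dz": 0, "wx": 0, "wy": 0, "wz": 0, "grip": 7.5}, {"dx": 0.6, "dy": 3.2, "dz": 0, "wx": 0, "wy": 0, "wz": 0, "grip": 7.5}, {"dx": 0.6, "dy": 3.2, "dz": 0, "wx": 0, "wy": 0, "wz": 0, "grip": 7.5}, {"dx": 0.6, "dy": 3.2, "dz": 0, "wx": 0, "wy": 0, "wz": 0, "grip": 7.5}, {"dx": 0.6, "dy": 3.2, "dz": 0, "wx": 0, "wy": 0, "wz": 0, "grip": 7.5}, {"dx": 0.7, "dy": 3.2, "dz": 0, "wx": 0, "wy": 0, "wz": 0, "grip": 7.5}, {"dx": 0.7, "dy": 3.2, "dz": 0, "wx": 0, "wy": 0, "wz": 0, "grip": 7.5}, {"dx": 0.6, "dy": 2.6, "dz": 0, "wx": 0, "wy": 0, "wz": 0, "grip": 7.5}]}}

```text
time_s: 6.57
tool_pos: [0.5911, 0.3157, 0.1613]
ee_rot: [[-1.0, -0.031, 0.0], [-0.031, 1.0, 0.001], [-0.0, 0.001, -1.0]]
force: [-0.3, -0.3, 0.2]
finger_gap: 0.0749
```

Call:
{"fn": "move_arm", "kwargs": {"moves": [{"dx": 0, "dy": 0, "dz": 0, "wx": 0, "wy": 0, "wz": 0, "grip": 7.5}, {"dx": 0, "dy": 0, "dz": 0, "wx": 0, "wy": 0, "wz": 0, "grip": 7.5}, {"dx": 0, "dy": 0, "dz": 0, "wx": 0, "wy": 0, "wz": 0, "grip": 7.5}, {"dx": 0, "dy": 0, "dz": 0, "wx": 0, "wy": 0, "wz": 0, "grip": 7.5}]}}

```text
time_s: 6.9
tool_pos: [0.5907, 0.3121, 0.1614]
ee_rot: [[-1.0, -0.03, -0.0], [-0.03, 1.0, -0.001], [0.001, -0.001, -1.0]]
force: [-0.1, -0.9, -0.7]
finger_gap: 0.0751
```

```bash
python3 wr.py w5.png; python3 - <<'E'
from h import *
c=camera("top"); cv2.imwrite("pics/t3.png",c["pixels"][:,:,::-1])
H=cv2.cvtColor(c["pixels"],cv2.COLOR_RGB2HSV).astype(int)
m=(H[...,0]>62)&(H[...,0]<88)&(H[...,1]>80)&(H[...,2]>60)
p,A=blob(c,m,(322,262)); print(p,A,ray(c,*p,.048))
E
```

```text
6.95 [0.59084571 0.31205142 0.16146548]
[[-1.    -0.029 -0.   ]
 [-0.029  1.    -0.   ]
 [ 0.    -0.    -1.   ]] [ 0.47  0.52  1.45 -0.    1.17 -1.13]
[324.48128342 269.42513369] 374 [5.28131136e-01 1.17094683e-04 4.80000000e-02]
```

View pics/w5.png

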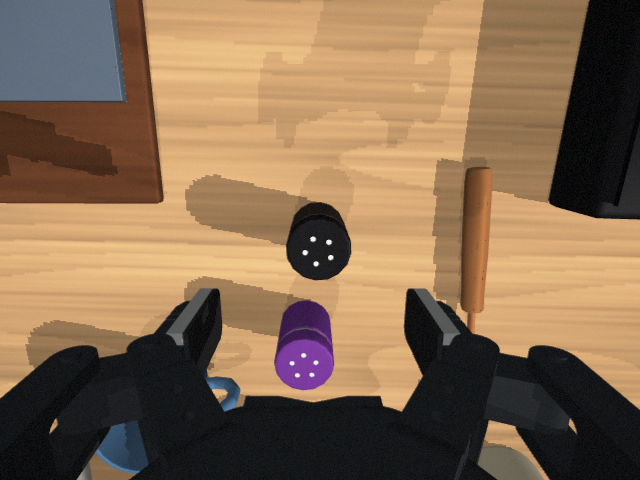

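View pics/t3.png

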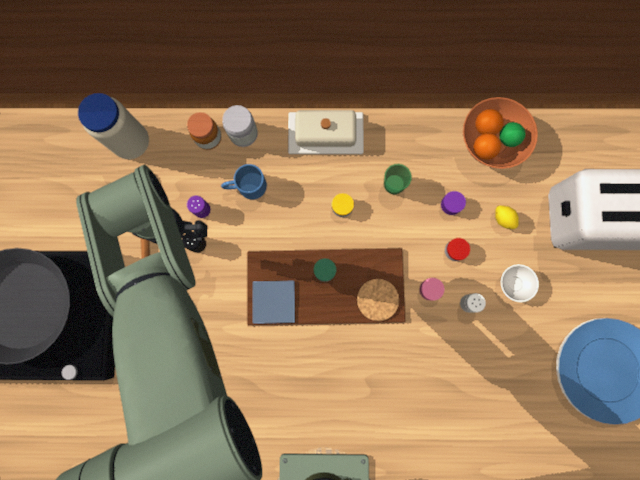

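The green tin stands on the board (top view 324,269) and is on line. In the wrist view the pepper cap is at (319,246), between the fingers in y.

```bash
python3 - <<'E'
from h import *
c=camera("wrist"); print(ray(c,319,250,.065), ray(c,318,248,.065))
E
```

```text
[0.59369793 0.31704282 0.065     ] [0.59234323 0.31633888 0.065     ]
```

Call:
{"fn": "move_arm", "kwargs": {"moves": [{"dx": 0.2, "dy": 0.3, "dz": -2, "wx": 0, "wy": 0, "wz": 0, "grip": 7}, {"dx": 0, "dy": 0, "dz": -3, "wx": 0, "wy": 0, "wz": 0, "grip": 7}, {"dx": 0, "dy": 0, "dz": -3, "wx": 0, "wy": 0, "wz": 0, "grip": 7}, {"dx": 0, "dy": 0, "dz": -2.5, "wx": 0, "wy": 0, "wz": 0, "grip": 7}, {"dx": 0, "dy": 0, "dz": -1.5, "wx": 0, "wy": 0, "wz": 0, "grip": 7}, {"dx": 0, "dy": 0, "dz": -0.6, "wx": 0, "wy": 0, "wz": 0, "grip": 7}, {"dx": 0, "dy": 0, "dz": 0, "wx": 0, "wy": 0, "wz": 0, "grip": 7}, {"dx": 0, "dy": 0, "dz": 0, "wx": 0, "wy": 0, "wz": 0, "grip": 7}]}}

```text
time_s: 7.72
tool_pos: [0.5936, 0.3162, 0.0361]
ee_rot: [[-1.0, -0.03, 0.001], [-0.03, 1.0, 0.001], [-0.001, 0.001, -1.0]]
force: [0.8, 0.3, -0.6]
finger_gap: 0.0699
```

Call:
{"fn": "move_arm", "kwargs": {"moves": [{"dx": 0, "dy": 0, "dz": 0, "wx": 0, "wy": 0, "wz": 0, "grip": 3.5}, {"dx": 0, "dy": 0, "dz": 0, "wx": 0, "wy": 0, "wz": 0, "grip": 3.5}, {"dx": 0, "dy": 0, "dz": 0, "wx": 0, "wy": 0, "wz": 0, "grip": 3.5}, {"dx": 0, "dy": 0, "dz": 0, "wx": 0, "wy": 0, "wz": 0, "grip": 3.5}, {"dx": 0, "dy": 0, "dz": 0, "wx": 0, "wy": 0, "wz": 0, "grip": 3.5}, {"dx": 0, "dy": 0, "dz": 0, "wx": 0, "wy": 0, "wz": 0, "grip": 3.5}]}}

```text
time_s: 8.22
tool_pos: [0.594, 0.3168, 0.0372]
ee_rot: [[-1.0, -0.031, 0.003], [-0.031, 1.0, 0.001], [-0.003, 0.001, -1.0]]
force: [0.1, -0.9, 6.6]
finger_gap: 0.0431
```

Call:
{"fn": "move_arm", "kwargs": {"moves": [{"dx": 0, "dy": 0, "dz": 2, "wx": 0, "wy": 0, "wz": 0, "grip": 3.5}, {"dx": 0, "dy": 0, "dz": 3, "wx": 0, "wy": 0, "wz": 0, "grip": 3.5}, {"dx": 0, "dy": 0, "dz": 3, "wx": 0, "wy": 0, "wz": 0, "grip": 3.5}, {"dx": -1.3, "dy": -3, "dz": 2, "wx": 0, "wy": 0, "wz": 0, "grip": 3.5}, {"dx": -1.3, "dy": -3, "dz": 0, "wx": 0, "wy": 0, "wz": 0, "grip": 3.5}, {"dx": -1.3, "dy": -3, "dz": 0, "wx": 0, "wy": 0, "wz": 0, "grip": 3.5}, {"dx": -1.3, "dy": -3, "dz": 0, "wx": 0, "wy": 0, "wz": 0, "grip": 3.5}, {"dx": -1.3, "dy": -3, "dz": 0, "wx": 0, "wy": 0, "wz": 0, "grip": 3.5}, {"dx": -1.3, "dy": -3, "dz": 0, "wx": 0, "wy": 0, "wz": 0, "grip": 3.5}, {"dx": -1.3, "dy": -3, "dz": 0, "wx": 0, "wy": 0, "wz": 0, "grip": 3.5}]}}

```text
time_s: 9.05
tool_pos: [0.5008, 0.105, 0.1353]
ee_rot: [[-1.0, -0.031, -0.0], [-0.031, 1.0, 0.0], [0.0, 0.0, -1.0]]
force: [1.0, -0.0, -0.9]
finger_gap: 0.0432
```

Call:
{"fn": "move_arm", "kwargs": {"moves": [{"dx": -1.3, "dy": -3, "dz": 0, "wx": 0, "wy": 0, "wz": 0, "grip": 3.5}, {"dx": -1.3, "dy": -3, "dz": 0, "wx": 0, "wy": 0, "wz": 0, "grip": 3.5}, {"dx": -1.3, "dy": -3, "dz": 0, "wx": 0, "wy": 0, "wz": 0, "grip": 3.5}, {"dx": -0.7, "dy": -1.6, "dz": 0, "wx": 0, "wy": 0, "wz": 0, "grip": 3.5}, {"dx": 0, "dy": 0, "dz": 0, "wx": 0, "wy": 0, "wz": 0, "grip": 3.5}, {"dx": 0, "dy": 0, "dz": 0, "wx": 0, "wy": 0, "wz": 0, "grip": 3.5}, {"dx": 0, "dy": 0, "dz": 0, "wx": 0, "wy": 0, "wz": 0, "grip": 3.5}, {"dx": 0, "dy": 0, "dz": 0, "wx": 0, "wy": 0, "wz": 0, "grip": 3.5}]}}

```text
time_s: 9.72
tool_pos: [0.4566, 0.0011, 0.1354]
ee_rot: [[-1.0, -0.032, 0.001], [-0.032, 1.0, 0.0], [-0.001, 0.0, -1.0]]
force: [0.0, 1.0, -1.0]
finger_gap: 0.0437
```

```bash
python3 wr.py w6.png
```

```text
9.7667 [0.45651655 0.0011867  0.13534089]
[[-0.999 -0.032  0.   ]
 [-0.032  0.999  0.   ]
 [-0.     0.    -1.   ]] [-0.02  0.24  1.99  0.    0.91 -1.63]
```

View pics/w6.png

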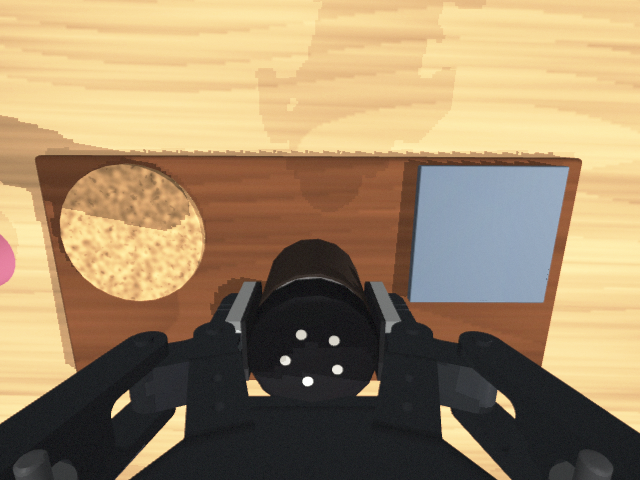

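Wrist view: the pepper is held upright, cap at about (312,342), with the trivet at (132,232) and the tile at (487,235).

```bash
python3 - <<'E'
from h import *
c=camera("wrist")
print("cap",ray(c,312,342,.164))
T=np.array([ray(c,*a,.02) for a in [(60,222),(205,240),(125,164),(142,301)]]);print((T[0]+T[1])/2,(T[2]+T[3])/2)
P=np.array([ray(c,*a,.02) for a in [(421,166),(569,168),(544,303),(411,302)]]);print(P.mean(0)); t=(T.mean(0)+P.mean(0))/2; print(t)
E
```

```text
cap [0.45080227 0.00143491 0.164     ]
[ 0.45545074 -0.12430432  0.02      ] [ 0.45908237 -0.12400918  0.02      ]
[0.45267398 0.12426813 0.02      ]
[4.54970266e-01 5.56871627e-05 2.00000000e-02]
```

Call:
{"fn": "move_arm", "kwargs": {"moves": [{"dx": 0.3, "dy": -0.1, "dz": -2, "wx": 0, "wy": 0, "wz": 0, "grip": 3.5}, {"dx": 0, "dy": 0, "dz": -2.5, "wx": 0, "wy": 0, "wz": 0, "grip": 3.5}, {"dx": 0, "dy": 0, "dz": -2, "wx": 0, "wy": 0, "wz": 0, "grip": 3.5}, {"dx": 0, "dy": 0, "dz": -1.2, "wx": 0, "wy": 0, "wz": 0, "grip": 3.5}, {"dx": 0, "dy": 0, "dz": -0.6, "wx": 0, "wy": 0, "wz": 0, "grip": 3.5}, {"dx": 0, "dy": 0, "dz": -0.3, "wx": 0, "wy": 0, "wz": 0, "grip": 3.5}, {"dx": 0, "dy": 0, "dz": 0, "wx": 0, "wy": 0, "wz": 0, "grip": 3.5}, {"dx": 0, "dy": 0, "dz": 0, "wx": 0, "wy": 0, "wz": 0, "grip": 3.5}]}}

```text
time_s: 10.48
tool_pos: [0.4598, -0.0004, 0.0499]
ee_rot: [[-1.0, -0.031, 0.002], [-0.031, 1.0, 0.0], [-0.002, 0.0, -1.0]]
force: [-0.2, -0.4, -1.1]
finger_gap: 0.0432
```

Call:
{"fn": "move_arm", "kwargs": {"moves": [{"dx": 0, "dy": 0, "dz": 0, "wx": 0, "wy": 0, "wz": 0, "grip": 6.5}, {"dx": 0, "dy": 0, "dz": 0, "wx": 0, "wy": 0, "wz": 0, "grip": 6.5}, {"dx": 0, "dy": 0, "dz": 0, "wx": 0, "wy": 0, "wz": 0, "grip": 6.5}, {"dx": 0, "dy": 0, "dz": 0, "wx": 0, "wy": 0, "wz": 0, "grip": 6.5}, {"dx": 0, "dy": 0, "dz": 1.5, "wx": 0, "wy": 0, "wz": 0, "grip": 6.5}, {"dx": 0, "dy": 0, "dz": 3, "wx": 0, "wy": 0, "wz": 0, "grip": 6.5}, {"dx": 0, "dy": 0, "dz": 3, "wx": 0, "wy": 0, "wz": 0, "grip": 6.5}, {"dx": 0, "dy": 0, "dz": 3, "wx": 0, "wy": 0, "wz": 0, "grip": 6.5}, {"dx": 0, "dy": 0, "dz": 1, "wx": 0, "wy": 0, "wz": 0, "grip": 6.5}]}}

```text
time_s: 11.23
tool_pos: [0.4612, -0.0008, 0.1685]
ee_rot: [[-1.0, -0.03, 0.008], [-0.03, 1.0, -0.0], [-0.008, -0.0, -1.0]]
force: [0.3, -0.3, -0.5]
finger_gap: 0.0652
```

Call:
{"fn": "move_arm", "kwargs": {"moves": [{"dx": -0.1, "dy": -3, "dz": 0, "wx": 0, "wy": 0, "wz": 0, "grip": 6.5}, {"dx": -0.1, "dy": -3.2, "dz": 0, "wx": 0, "wy": 0, "wz": 0, "grip": 6.5}, {"dx": -0.1, "dy": -3.2, "dz": 0, "wx": 0, "wy": 0, "wz": 0, "grip": 6.5}, {"dx": -0.1, "dy": -3.2, "dz": 0, "wx": 0, "wy": 0, "wz": 0, "grip": 6.5}, {"dx": -0.1, "dy": -3.2, "dz": 0, "wx": 0, "wy": 0, "wz": 0, "grip": 6.5}, {"dx": -0.1, "dy": -3.2, "dz": 0, "wx": 0, "wy": 0, "wz": 0, "grip": 6.5}, {"dx": -0.1, "dy": -3.2, "dz": 0, "wx": 0, "wy": 0, "wz": 0, "grip": 6.5}, {"dx": 0, "dy": -3.2, "dz": 0, "wx": 0, "wy": 0, "wz": 0, "grip": 6.5}, {"dx": 0, "dy": -3.2, "dz": 0, "wx": 0, "wy": 0, "wz": 0, "grip": 6.5}, {"dx": 0, "dy": -3.2, "dz": 0, "wx": 0, "wy": 0, "wz": 0, "grip": 6.5}]}}

```text
time_s: 12.07
tool_pos: [0.4516, -0.3203, 0.1644]
ee_rot: [[-1.0, -0.03, 0.0], [-0.03, 1.0, 0.0], [-0.0, 0.0, -1.0]]
force: [-0.3, -0.6, -0.7]
finger_gap: 0.065
```

Call:
{"fn": "move_arm", "kwargs": {"moves": [{"dx": 0, "dy": -2.5, "dz": 0, "wx": 0, "wy": 0, "wz": 0, "grip": 6.5}, {"dx": 0, "dy": 0, "dz": 0, "wx": 0, "wy": 0, "wz": 0, "grip": 6.5}, {"dx": 0, "dy": 0, "dz": 0, "wx": 0, "wy": 0, "wz": 0, "grip": 6.5}, {"dx": 0, "dy": 0, "dz": 0, "wx": 0, "wy": 0, "wz": 0, "grip": 6.5}, {"dx": 0, "dy": 0, "dz": 0, "wx": 0, "wy": 0, "wz": 0, "grip": 6.5}]}}

```text
time_s: 12.48
tool_pos: [0.4518, -0.3425, 0.1643]
ee_rot: [[-1.0, -0.031, -0.0], [-0.031, 1.0, 0.001], [0.0, 0.001, -1.0]]
force: [-0.2, -0.4, 0.2]
finger_gap: 0.0648
```

```bash
python3 wr.py w7.png; python3 - <<'E'
from h import *
c=camera("top"); cv2.imwrite("pics/t4.png",c["pixels"][:,:,::-1])
E
```

```text
12.5333 [ 0.45193373 -0.34246779  0.16437808]
[[-0.999 -0.032 -0.   ]
 [-0.032  0.999  0.001]
 [ 0.     0.001 -1.   ]] [-0.67  0.37  1.7   0.    1.07 -2.27]
```

View pics/w7.png

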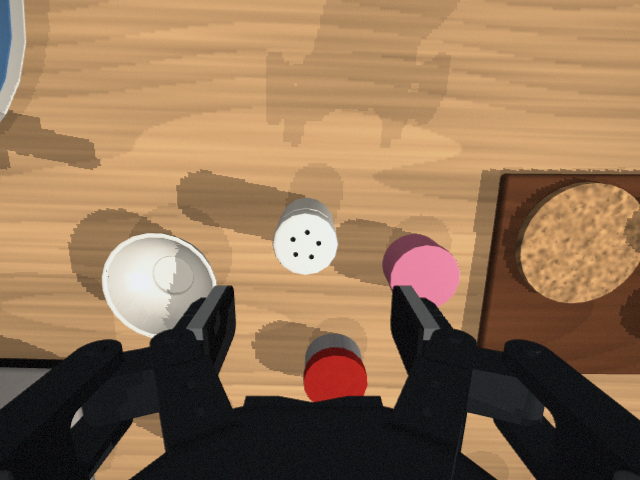

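View pics/t4.png

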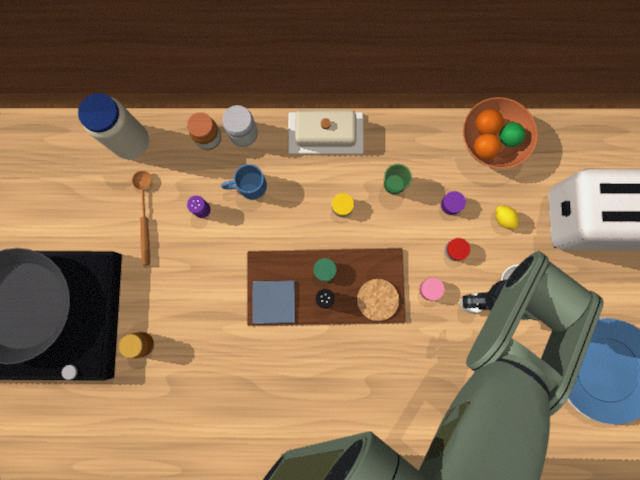

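The pepper stands on the board midway (top view 325,298). In the wrist view the salt cap is at (306,243), with the pink tin and the bowl clear of the fingers.

```bash
python3 - <<'E'
from h import *
c=camera("wrist"); print(ray(c,306,244,.065))
H=cv2.cvtColor(c["pixels"],cv2.COLOR_RGB2HSV).astype(int)
p,A=blob(c,((H[...,0]<8)&(H[...,1]>190)&(H[...,2]>120)),(336,380)); print(p,A,ray(c,*p,.036))
E
```

```text
[ 0.4518115 -0.3461931  0.065    ]
[334.77579451 378.00130605] 2297 [ 0.57578467 -0.31928671  0.036     ]
```

Call:
{"fn": "move_arm", "kwargs": {"moves": [{"dx": 0, "dy": -0.3, "dz": -2, "wx": 0, "wy": 0, "wz": 0, "grip": 6.5}, {"dx": 0, "dy": 0, "dz": -3, "wx": 0, "wy": 0, "wz": 0, "grip": 6.5}, {"dx": 0, "dy": 0, "dz": -3, "wx": 0, "wy": 0, "wz": 0, "grip": 6.5}, {"dx": 0, "dy": 0, "dz": -2.5, "wx": 0, "wy": 0, "wz": 0, "grip": 6.5}, {"dx": 0, "dy": 0, "dz": -1.5, "wx": 0, "wy": 0, "wz": 0, "grip": 6.5}, {"dx": 0, "dy": 0, "dz": -0.8, "wx": 0, "wy": 0, "wz": 0, "grip": 6.5}, {"dx": 0, "dy": 0, "dz": 0, "wx": 0, "wy": 0, "wz": 0, "grip": 6.5}, {"dx": 0, "dy": 0, "dz": 0, "wx": 0, "wy": 0, "wz": 0, "grip": 6.5}]}}

```text
time_s: 13.3
tool_pos: [0.4525, -0.3466, 0.0368]
ee_rot: [[-1.0, -0.031, 0.0], [-0.031, 1.0, -0.0], [-0.0, -0.0, -1.0]]
force: [0.1, -0.2, -0.0]
finger_gap: 0.0647
```

Call:
{"fn": "move_arm", "kwargs": {"moves": [{"dx": 0, "dy": 0, "dz": 0, "wx": 0, "wy": 0, "wz": 0, "grip": 3.5}, {"dx": 0, "dy": 0, "dz": 0, "wx": 0, "wy": 0, "wz": 0, "grip": 3.5}, {"dx": 0, "dy": 0, "dz": 0, "wx": 0, "wy": 0, "wz": 0, "grip": 3.5}, {"dx": 0, "dy": 0, "dz": 0, "wx": 0, "wy": 0, "wz": 0, "grip": 3.5}, {"dx": 0, "dy": 0, "dz": 0, "wx": 0, "wy": 0, "wz": 0, "grip": 3.5}, {"dx": 0, "dy": 0, "dz": 0, "wx": 0, "wy": 0, "wz": 0, "grip": 3.5}]}}

```text
time_s: 13.8
tool_pos: [0.4529, -0.3473, 0.0379]
ee_rot: [[-1.0, -0.03, 0.003], [-0.03, 1.0, -0.002], [-0.003, -0.002, -1.0]]
force: [0.6, 0.8, 5.8]
finger_gap: 0.0431
```

Call:
{"fn": "move_arm", "kwargs": {"moves": [{"dx": 0, "dy": 0, "dz": 2, "wx": 0, "wy": 0, "wz": 0, "grip": 3.5}, {"dx": 0, "dy": 0, "dz": 3, "wx": 0, "wy": 0, "wz": 0, "grip": 3.5}, {"dx": 0, "dy": 0, "dz": 3, "wx": 0, "wy": 0, "wz": 0, "grip": 3.5}, {"dx": 0, "dy": 2, "dz": 3, "wx": 0, "wy": 0, "wz": 0, "grip": 3.5}, {"dx": 0, "dy": 3, "dz": 0, "wx": 0, "wy": 0, "wz": 0, "grip": 3.5}, {"dx": 0, "dy": 3, "dz": 0, "wx": 0, "wy": 0, "wz": 0, "grip": 3.5}, {"dx": 0, "dy": 3, "dz": 0, "wx": 0, "wy": 0, "wz": 0, "grip": 3.5}, {"dx": 0, "dy": 3, "dz": 0, "wx": 0, "wy": 0, "wz": 0, "grip": 3.5}, {"dx": 0, "dy": 3, "dz": 0, "wx": 0, "wy": 0, "wz": 0, "grip": 3.5}, {"dx": 0, "dy": 3, "dz": 0, "wx": 0, "wy": 0, "wz": 0, "grip": 3.5}]}}

```text
time_s: 14.63
tool_pos: [0.4515, -0.1453, 0.1465]
ee_rot: [[-1.0, -0.03, 0.0], [-0.03, 1.0, -0.0], [-0.0, -0.0, -1.0]]
force: [0.0, 0.1, -1.1]
finger_gap: 0.0433
```

Call:
{"fn": "move_arm", "kwargs": {"moves": [{"dx": 0, "dy": 3, "dz": 0, "wx": 0, "wy": 0, "wz": 0, "grip": 3.5}, {"dx": 0, "dy": 3, "dz": 0, "wx": 0, "wy": 0, "wz": 0, "grip": 3.5}, {"dx": 0, "dy": 3, "dz": 0, "wx": 0, "wy": 0, "wz": 0, "grip": 3.5}, {"dx": 0, "dy": 3, "dz": 0, "wx": 0, "wy": 0, "wz": 0, "grip": 3.5}, {"dx": 0, "dy": 3, "dz": 0, "wx": 0, "wy": 0, "wz": 0, "grip": 3.5}, {"dx": 0, "dy": 3, "dz": 0, "wx": 0, "wy": 0, "wz": 0, "grip": 3.5}, {"dx": 0, "dy": 3, "dz": 0, "wx": 0, "wy": 0, "wz": 0, "grip": 3.5}, {"dx": 0, "dy": 3, "dz": 0, "wx": 0, "wy": 0, "wz": 0, "grip": 3.5}, {"dx": 0, "dy": 2, "dz": 0, "wx": 0, "wy": 0, "wz": 0, "grip": 3.5}, {"dx": 0, "dy": 1, "dz": 0, "wx": 0, "wy": 0, "wz": 0, "grip": 3.5}]}}

```text
time_s: 15.47
tool_pos: [0.4517, 0.1254, 0.1465]
ee_rot: [[-0.999, -0.033, 0.0], [-0.033, 0.999, 0.001], [-0.001, 0.001, -1.0]]
force: [-0.8, -0.0, -0.4]
finger_gap: 0.0433
```

Call:
{"fn": "move_arm", "kwargs": {"moves": [{"dx": 0, "dy": 0, "dz": 0, "wx": 0, "wy": 0, "wz": 0, "grip": 3.5}, {"dx": 0, "dy": 0, "dz": 0, "wx": 0, "wy": 0, "wz": 0, "grip": 3.5}, {"dx": 0, "dy": 0, "dz": 0, "wx": 0, "wy": 0, "wz": 0, "grip": 3.5}, {"dx": 0, "dy": 0, "dz": 0, "wx": 0, "wy": 0, "wz": 0, "grip": 3.5}]}}

```text
time_s: 15.8
tool_pos: [0.4519, 0.1221, 0.1463]
ee_rot: [[-1.0, -0.029, -0.0], [-0.029, 1.0, -0.0], [0.0, -0.0, -1.0]]
force: [0.2, 0.7, -1.3]
finger_gap: 0.043
```

```bash
python3 wr.py w8.png
```

```text
15.85 [0.45199024 0.12219156 0.14633829]
[[-1.    -0.029 -0.   ]
 [-0.029  1.    -0.   ]
 [ 0.    -0.    -1.   ]] [ 0.24  0.25  1.95 -0.    0.95 -1.36]
```

View pics/w8.png

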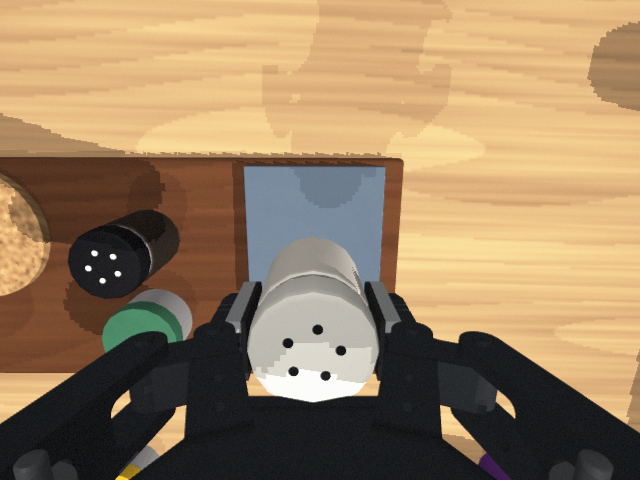

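Wrist view: the salt cap is held at (313,338) above the tile, whose near edge runs from (244,167) to (385,167).

```bash
python3 - <<'E'
from h import *
c=camera("wrist")
print("cap",ray(c,313,338,.1742)); a,b=ray(c,244,167,.02),ray(c,385,167,.02); print(a,b,(a+b)/2+.05*np.array([.9995,.03,0]))
E
```

```text
cap [0.44531616 0.12276211 0.1742    ]
[0.40472663 0.0734192  0.02      ] [0.40182089 0.172093   0.02      ] [0.45324876 0.1242561  0.02      ]
```

```bash
python3 - <<'E'
from h import *
c=camera("top"); im=cv2.imread("pics/t4.png")
g=cv2.resize(im[240:335,240:415],None,fx=4,fy=4,interpolation=cv2.INTER_CUBIC); cv2.imwrite("pics/t4c.png",g)
print([ray(c,*q,.077).round(4) for q in [(325,297),(325,298),(326,298)]])
w=camera("wrist"); print("wrist pepper on board", ray(w,109,264,.077))
E
```

```text
[array([ 0.4625, -0.0016,  0.077 ]), array([ 0.4602, -0.0016,  0.077 ]), array([ 0.4602, -0.0039,  0.077 ])]
wrist pepper on board [0.45854967 0.00423401 0.077     ]
```

View pics/t4c.png

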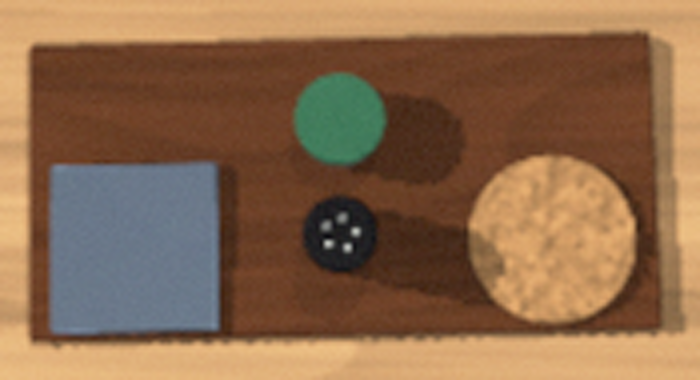

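The held-object wrist reading turned out about 5 mm low in x: the pepper ended 3 mm behind the midpoint after I applied that correction. So I'll rely on the TCP position here.

Call:
{"fn": "move_arm", "kwargs": {"moves": [{"dx": 0.1, "dy": 0.2, "dz": -2, "wx": 0, "wy": 0, "wz": 0, "grip": 3.5}, {"dx": 0, "dy": 0, "dz": -2.5, "wx": 0, "wy": 0, "wz": 0, "grip": 3.5}, {"dx": 0, "dy": 0, "dz": -2, "wx": 0, "wy": 0, "wz": 0, "grip": 3.5}, {"dx": 0, "dy": 0, "dz": -1.2, "wx": 0, "wy": 0, "wz": 0, "grip": 3.5}, {"dx": 0, "dy": 0, "dz": -0.7, "wx": 0, "wy": 0, "wz": 0, "grip": 3.5}, {"dx": 0, "dy": 0, "dz": -0.4, "wx": 0, "wy": 0, "wz": 0, "grip": 3.5}, {"dx": 0, "dy": 0, "dz": 0, "wx": 0, "wy": 0, "wz": 0, "grip": 3.5}, {"dx": 0, "dy": 0, "dz": 0, "wx": 0, "wy": 0, "wz": 0, "grip": 3.5}]}}

```text
time_s: 16.67
tool_pos: [0.4537, 0.1253, 0.0589]
ee_rot: [[-1.0, -0.03, 0.002], [-0.03, 1.0, 0.0], [-0.002, 0.0, -1.0]]
force: [0.2, -0.5, -1.3]
finger_gap: 0.0433
```

Call:
{"fn": "move_arm", "kwargs": {"moves": [{"dx": 0, "dy": 0, "dz": 0, "wx": 0, "wy": 0, "wz": 0, "grip": 6.5}, {"dx": 0, "dy": 0, "dz": 0, "wx": 0, "wy": 0, "wz": 0, "grip": 6.5}, {"dx": 0, "dy": 0, "dz": 0, "wx": 0, "wy": 0, "wz": 0, "grip": 6.5}, {"dx": 0, "dy": 0, "dz": 0, "wx": 0, "wy": 0, "wz": 0, "grip": 6.5}, {"dx": 0, "dy": 0, "dz": 1.5, "wx": 0, "wy": 0, "wz": 0, "grip": 6.5}, {"dx": 0, "dy": 0, "dz": 3, "wx": 0, "wy": 0, "wz": 0, "grip": 6.5}, {"dx": 0, "dy": 0, "dz": 3, "wx": 0, "wy": 0, "wz": 0, "grip": 6.5}, {"dx": 0, "dy": 0, "dz": 3, "wx": 0, "wy": 0, "wz": 0, "grip": 6.5}, {"dx": 0, "dy": 0, "dz": 1, "wx": 0, "wy": 0, "wz": 0, "grip": 8}]}}

```text
time_s: 17.42
tool_pos: [0.4551, 0.1259, 0.1776]
ee_rot: [[-1.0, -0.031, 0.008], [-0.031, 1.0, 0.002], [-0.008, 0.002, -1.0]]
force: [0.7, 0.6, -0.2]
finger_gap: 0.0754
```

Call:
{"fn": "move_arm", "kwargs": {"moves": [{"dx": 0.9, "dy": -3.1, "dz": 0, "wx": 0, "wy": 0, "wz": 0, "grip": 8}, {"dx": 0.9, "dy": -3.1, "dz": 0, "wx": 0, "wy": 0, "wz": 0, "grip": 8}, {"dx": 0.9, "dy": -3.1, "dz": 0, "wx": 0, "wy": 0, "wz": 0, "grip": 8}, {"dx": 0.9, "dy": -3.1, "dz": 0, "wx": 0, "wy": 0, "wz": 0, "grip": 8}, {"dx": 0.9, "dy": -3.1, "dz": 0, "wx": 0, "wy": 0, "wz": 0, "grip": 8}, {"dx": 0.9, "dy": -3.1, "dz": 0, "wx": 0, "wy": 0, "wz": 0, "grip": 8}, {"dx": 0.9, "dy": -3.1, "dz": 0, "wx": 0, "wy": 0, "wz": 0, "grip": 8}, {"dx": 0.9, "dy": -3.1, "dz": 0, "wx": 0, "wy": 0, "wz": 0, "grip": 8}, {"dx": 0.9, "dy": -3.1, "dz": 0, "wx": 0, "wy": 0, "wz": 0, "grip": 8}, {"dx": 0.9, "dy": -3.1, "dz": 0, "wx": 0, "wy": 0, "wz": 0, "grip": 8}]}}

```text
time_s: 18.25
tool_pos: [0.5431, -0.1863, 0.1734]
ee_rot: [[-1.0, -0.03, 0.0], [-0.03, 1.0, 0.0], [-0.0, 0.0, -1.0]]
force: [0.6, -0.0, -0.3]
finger_gap: 0.08
```

Call:
{"fn": "move_arm", "kwargs": {"moves": [{"dx": 0.9, "dy": -3.1, "dz": 0, "wx": 0, "wy": 0, "wz": 0, "grip": 8}, {"dx": 0.9, "dy": -3.1, "dz": 0, "wx": 0, "wy": 0, "wz": 0, "grip": 8}, {"dx": 0.9, "dy": -3.1, "dz": 0, "wx": 0, "wy": 0, "wz": 0, "grip": 8}, {"dx": 0.9, "dy": -2.6, "dz": 0, "wx": 0, "wy": 0, "wz": 0, "grip": 8}, {"dx": 0.1, "dy": -1.2, "dz": 0, "wx": 0, "wy": 0, "wz": 0, "grip": 8}, {"dx": 0, "dy": 0, "dz": 0, "wx": 0, "wy": 0, "wz": 0, "grip": 8}, {"dx": 0, "dy": 0, "dz": 0, "wx": 0, "wy": 0, "wz": 0, "grip": 8}, {"dx": 0, "dy": 0, "dz": 0, "wx": 0, "wy": 0, "wz": 0, "grip": 8}, {"dx": 0, "dy": 0, "dz": 0, "wx": 0, "wy": 0, "wz": 0, "grip": 8}]}}

```text
time_s: 19.0
tool_pos: [0.5797, -0.314, 0.1736]
ee_rot: [[-0.999, -0.032, -0.0], [-0.032, 0.999, 0.001], [0.0, 0.001, -1.0]]
force: [0.1, -0.0, -0.4]
finger_gap: 0.0801
```

```bash
python3 wr.py w9.png 0,8,190 .036;  python3 - <<'E'
from h import *
c=camera("top"); cv2.imwrite("pics/t5.png",c["pixels"][:,:,::-1])
cv2.imwrite("pics/t5c.png",cv2.resize(c["pixels"][240:335,240:415,::-1],None,fx=4,fy=4,interpolation=cv2.INTER_CUBIC))
E
```

```text
19.05 [ 0.57979433 -0.3141069   0.17363891]
[[-0.999 -0.032 -0.   ]
 [-0.032  0.999  0.001]
 [ 0.     0.001 -1.   ]] [-0.51  0.5   1.46  0.    1.18 -2.12]
[305.4 229.5] [ 272  196   68   68 3677] [ 0.579  -0.3187  0.036 ]
```

View pics/w9.png

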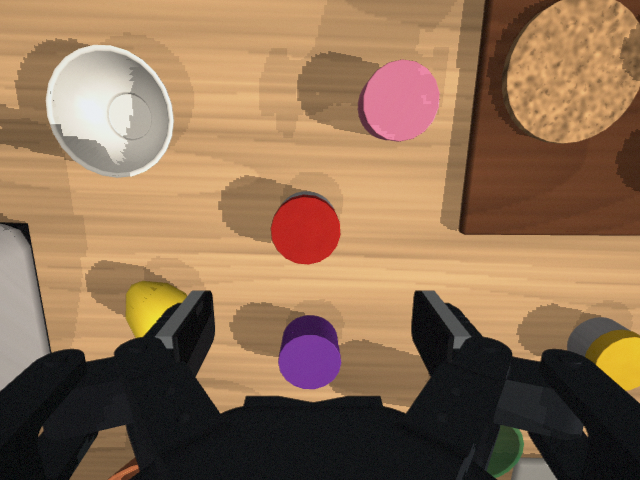

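View pics/t5c.png

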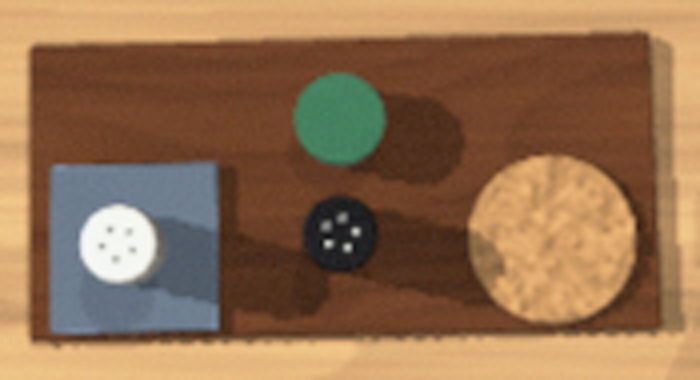

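In the top crop the salt stands on the tile (118,244). In the wrist view the red lid is at (305,230), with pink (401,100) and purple (310,352) clear of the fingers.

Call:
{"fn": "move_arm", "kwargs": {"moves": [{"dx": 0, "dy": -0.4, "dz": -2, "wx": 0, "wy": 0, "wz": 0, "grip": 8}, {"dx": 0, "dy": 0, "dz": -3, "wx": 0, "wy": 0, "wz": 0, "grip": 8}, {"dx": 0, "dy": 0, "dz": -3, "wx": 0, "wy": 0, "wz": 0, "grip": 8}, {"dx": 0, "dy": 0, "dz": -3, "wx": 0, "wy": 0, "wz": 0, "grip": 8}, {"dx": 0, "dy": 0, "dz": -2, "wx": 0, "wy": 0, "wz": 0, "grip": 8}, {"dx": 0, "dy": 0, "dz": -1.2, "wx": 0, "wy": 0, "wz": 0, "grip": 8}, {"dx": 0, "dy": 0, "dz": -0.6, "wx": 0, "wy": 0, "wz": 0, "grip": 8}, {"dx": 0, "dy": 0, "dz": -0.1, "wx": 0, "wy": 0, "wz": 0, "grip": 8}, {"dx": 0, "dy": 0, "dz": 0, "wx": 0, "wy": 0, "wz": 0, "grip": 8}]}}

```text
time_s: 19.85
tool_pos: [0.5807, -0.3198, 0.0253]
ee_rot: [[-1.0, -0.031, 0.001], [-0.031, 1.0, -0.001], [-0.001, -0.001, -1.0]]
force: [-0.7, 0.5, -0.1]
finger_gap: 0.0802
```

Call:
{"fn": "move_arm", "kwargs": {"moves": [{"dx": 0, "dy": 0, "dz": 0, "wx": 0, "wy": 0, "wz": 0, "grip": 4.5}, {"dx": 0, "dy": 0, "dz": 0, "wx": 0, "wy": 0, "wz": 0, "grip": 4.5}, {"dx": 0, "dy": 0, "dz": 0, "wx": 0, "wy": 0, "wz": 0, "grip": 4.5}, {"dx": 0, "dy": 0, "dz": 0, "wx": 0, "wy": 0, "wz": 0, "grip": 4.5}, {"dx": 0, "dy": 0, "dz": 0, "wx": 0, "wy": 0, "wz": 0, "grip": 4.5}, {"dx": 0, "dy": 0, "dz": 0, "wx": 0, "wy": 0, "wz": 0, "grip": 4.5}]}}

```text
time_s: 20.35
tool_pos: [0.581, -0.3202, 0.0262]
ee_rot: [[-1.0, -0.03, 0.003], [-0.03, 1.0, -0.001], [-0.003, -0.001, -1.0]]
force: [-0.6, 0.5, 4.9]
finger_gap: 0.0523
```

```bash
python3 - <<'E'
from h import *
c=camera("top"); print("salt",ray(c,269.5,301,.085))
E
```

```text
salt [0.45233016 0.12396612 0.085     ]
```

Call:
{"fn": "move_arm", "kwargs": {"moves": [{"dx": 0, "dy": 0, "dz": 2, "wx": 0, "wy": 0, "wz": 0, "grip": 4.5}, {"dx": 0, "dy": 0, "dz": 3, "wx": 0, "wy": 0, "wz": 0, "grip": 4.5}, {"dx": 0, "dy": 0, "dz": 3, "wx": 0, "wy": 0, "wz": 0, "grip": 4.5}, {"dx": -1.5, "dy": 2.5, "dz": 2, "wx": 0, "wy": 0, "wz": 0, "grip": 4.5}, {"dx": -1.7, "dy": 2.8, "dz": 0, "wx": 0, "wy": 0, "wz": 0, "grip": 4.5}, {"dx": -1.7, "dy": 2.8, "dz": 0, "wx": 0, "wy": 0, "wz": 0, "grip": 4.5}, {"dx": -1.7, "dy": 2.8, "dz": 0, "wx": 0, "wy": 0, "wz": 0, "grip": 4.5}, {"dx": -1.7, "dy": 2.8, "dz": 0, "wx": 0, "wy": 0, "wz": 0, "grip": 4.5}, {"dx": -1.7, "dy": 2.8, "dz": 0, "wx": 0, "wy": 0, "wz": 0, "grip": 4.5}, {"dx": -1.7, "dy": 2.2, "dz": 0, "wx": 0, "wy": 0, "wz": 0, "grip": 4.5}]}}

```text
time_s: 21.23
tool_pos: [0.4616, -0.1309, 0.1245]
ee_rot: [[-1.0, -0.031, -0.0], [-0.031, 1.0, 0.0], [-0.0, 0.0, -1.0]]
force: [-0.4, -0.8, -0.7]
finger_gap: 0.0531
```

Call:
{"fn": "move_arm", "kwargs": {"moves": [{"dx": -0.3, "dy": 0.8, "dz": 0, "wx": 0, "wy": 0, "wz": 0, "grip": 4.5}, {"dx": 0, "dy": 0, "dz": 0, "wx": 0, "wy": 0, "wz": 0, "grip": 4.5}, {"dx": 0, "dy": 0, "dz": 0, "wx": 0, "wy": 0, "wz": 0, "grip": 4.5}, {"dx": 0, "dy": 0, "dz": 0, "wx": 0, "wy": 0, "wz": 0, "grip": 4.5}, {"dx": 0, "dy": 0, "dz": 0, "wx": 0, "wy": 0, "wz": 0, "grip": 4.5}]}}

```text
time_s: 21.65
tool_pos: [0.4611, -0.1257, 0.1244]
ee_rot: [[-1.0, -0.03, 0.001], [-0.03, 1.0, -0.0], [-0.001, -0.0, -1.0]]
force: [0.3, 0.2, -0.3]
finger_gap: 0.0522
```

Call:
{"fn": "move_arm", "kwargs": {"moves": [{"dx": 0, "dy": 0, "dz": -2, "wx": 0, "wy": 0, "wz": 0, "grip": 4.5}, {"dx": 0, "dy": 0, "dz": -2.5, "wx": 0, "wy": 0, "wz": 0, "grip": 4.5}, {"dx": 0, "dy": 0, "dz": -1.5, "wx": 0, "wy": 0, "wz": 0, "grip": 4.5}, {"dx": 0, "dy": 0, "dz": -0.9, "wx": 0, "wy": 0, "wz": 0, "grip": 4.5}, {"dx": 0, "dy": 0, "dz": -0.6, "wx": 0, "wy": 0, "wz": 0, "grip": 4.5}, {"dx": 0, "dy": 0, "dz": -0.3, "wx": 0, "wy": 0, "wz": 0, "grip": 4.5}, {"dx": 0, "dy": 0, "dz": 0, "wx": 0, "wy": 0, "wz": 0, "grip": 4.5}, {"dx": 0, "dy": 0, "dz": 0, "wx": 0, "wy": 0, "wz": 0, "grip": 4.5}]}}

```text
time_s: 22.32
tool_pos: [0.4608, -0.1251, 0.0469]
ee_rot: [[-1.0, -0.03, 0.002], [-0.03, 1.0, -0.0], [-0.002, -0.0, -1.0]]
force: [0.5, -0.6, -1.7]
finger_gap: 0.0527
```

Call:
{"fn": "move_arm", "kwargs": {"moves": [{"dx": 0, "dy": 0, "dz": 0, "wx": 0, "wy": 0, "wz": 0, "grip": 7.5}, {"dx": 0, "dy": 0, "dz": 0, "wx": 0, "wy": 0, "wz": 0, "grip": 7.5}, {"dx": 0, "dy": 0, "dz": 0, "wx": 0, "wy": 0, "wz": 0, "grip": 7.5}, {"dx": 0, "dy": 0, "dz": 0, "wx": 0, "wy": 0, "wz": 0, "grip": 7.5}, {"dx": 0, "dy": 0, "dz": 1.5, "wx": 0, "wy": 0, "wz": 0, "grip": 7.5}, {"dx": 0, "dy": 0, "dz": 3, "wx": 0, "wy": 0, "wz": 0, "grip": 7.5}, {"dx": 0, "dy": 0, "dz": 3, "wx": 0, "wy": 0, "wz": 0, "grip": 7.5}, {"dx": 0, "dy": 0, "dz": 3, "wx": 0, "wy": 0, "wz": 0, "grip": 7.5}, {"dx": 0, "dy": 0, "dz": 2, "wx": 0, "wy": 0, "wz": 0, "grip": 8}, {"dx": 0, "dy": 0, "dz": 0, "wx": 0, "wy": 0, "wz": 0, "grip": 8}]}}

```text
time_s: 23.15
tool_pos: [0.4626, -0.1254, 0.1758]
ee_rot: [[-0.999, -0.031, 0.009], [-0.031, 1.0, -0.003], [-0.009, -0.003, -1.0]]
force: [1.0, -0.1, 1.1]
finger_gap: 0.0802
```

Call:
{"fn": "move_arm", "kwargs": {"moves": [{"dx": 0, "dy": 0, "dz": 0, "wx": 0, "wy": 0, "wz": 0, "grip": 8}, {"dx": 0, "dy": 0, "dz": 0, "wx": 0, "wy": 0, "wz": 0, "grip": 8}, {"dx": 0, "dy": 0, "dz": 0, "wx": 0, "wy": 0, "wz": 0, "grip": 8}]}}

```text
time_s: 23.4
tool_pos: [0.459, -0.1244, 0.17]
ee_rot: [[-1.0, -0.031, -0.003], [-0.031, 1.0, 0.001], [0.003, 0.001, -1.0]]
force: [-0.9, -0.7, -0.3]
finger_gap: 0.0799
```

```bash
python3 wr.py w10.png 0,8,190 .056
```

```text
23.45 [ 0.45912208 -0.12444764  0.16994004]
[[-1.    -0.031 -0.003]
 [-0.031  1.     0.001]
 [ 0.003  0.001 -1.   ]] [-0.29  0.23  1.9   0.    1.02 -1.89]
[311.4 238.9] [ 275  202   74   74 4346] [ 0.4589 -0.1244  0.056 ]
```

View pics/w10.png

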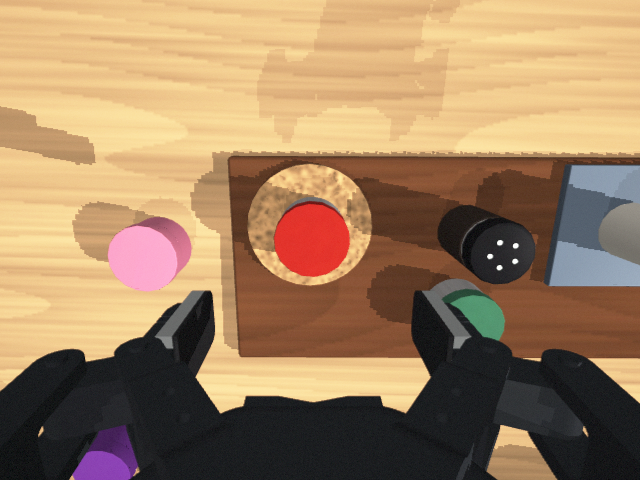

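The red tin sits on the trivet, lid at (311,239) over a trivet centred at about (310,225). The offset is mostly the height parallax. I'll check it from above after the next move, to the yellow tin.

Call:
{"fn": "move_arm", "kwargs": {"moves": [{"dx": 2, "dy": 0.8, "dz": 0, "wx": 0, "wy": 0, "wz": 0, "grip": 8}, {"dx": 2.6, "dy": 1, "dz": 0, "wx": 0, "wy": 0, "wz": 0, "grip": 8}, {"dx": 2.6, "dy": 1, "dz": 0, "wx": 0, "wy": 0, "wz": 0, "grip": 8}, {"dx": 2.6, "dy": 1, "dz": 0, "wx": 0, "wy": 0, "wz": 0, "grip": 8}, {"dx": 2.6, "dy": 1, "dz": 0, "wx": 0, "wy": 0, "wz": 0, "grip": 8}, {"dx": 2.6, "dy": 1, "dz": 0, "wx": 0, "wy": 0, "wz": 0, "grip": 8}, {"dx": 2.6, "dy": 1, "dz": 0, "wx": 0, "wy": 0, "wz": 0, "grip": 8}, {"dx": 2.6, "dy": 1, "dz": 0, "wx": 0, "wy": 0, "wz": 0, "grip": 8}, {"dx": 2.6, "dy": 0.5, "dz": 0, "wx": 0, "wy": 0, "wz": 0, "grip": 8}, {"dx": 0, "dy": 0, "dz": 0, "wx": 0, "wy": 0, "wz": 0, "grip": 8}]}}

```text
time_s: 24.28
tool_pos: [0.6917, -0.0403, 0.1688]
ee_rot: [[-0.999, -0.032, 0.001], [-0.032, 0.999, 0.001], [-0.001, 0.001, -1.0]]
force: [0.3, 0.4, 0.3]
finger_gap: 0.0798
```

Call:
{"fn": "move_arm", "kwargs": {"moves": [{"dx": 0, "dy": 0, "dz": 0, "wx": 0, "wy": 0, "wz": 0, "grip": 8}, {"dx": 0, "dy": 0, "dz": 0, "wx": 0, "wy": 0, "wz": 0, "grip": 8}, {"dx": 0, "dy": 0, "dz": 0, "wx": 0, "wy": 0, "wz": 0, "grip": 8}]}}

```text
time_s: 24.53
tool_pos: [0.6867, -0.0421, 0.1707]
ee_rot: [[-1.0, -0.03, -0.002], [-0.03, 1.0, 0.0], [0.002, 0.0, -1.0]]
force: [0.9, -0.2, 0.6]
finger_gap: 0.0803
```

```bash
python3 wr.py w11.png 19,30,170 .036;  python3 - <<'E'
from h import *
c=camera("top"); H=cv2.cvtColor(c["pixels"],cv2.COLOR_RGB2HSV).astype(int)
cv2.imwrite("pics/t6c.png",cv2.resize(c["pixels"][180:335,240:440,::-1],None,fx=3,fy=3,interpolation=cv2.INTER_CUBIC))
p,A=blob(c,((H[...,0]<8)&(H[...,1]>190)&(H[...,2]>90)),(378,295)); print(p,A,ray(c,*p,.056))
E
```

```text
24.5833 [ 0.68683746 -0.04210598  0.17113251]
[[-1.    -0.03  -0.001]
 [-0.03   1.     0.   ]
 [ 0.001  0.    -1.   ]] [-0.08  0.55  1.39 -0.    1.21 -1.68]
[312.  232.8] [ 278  198   69   70 3818] [ 0.6875 -0.0418  0.036 ]
[386.10843373 298.65060241] 83 [ 0.46040616 -0.1429988   0.056     ]
```

View pics/w11.png

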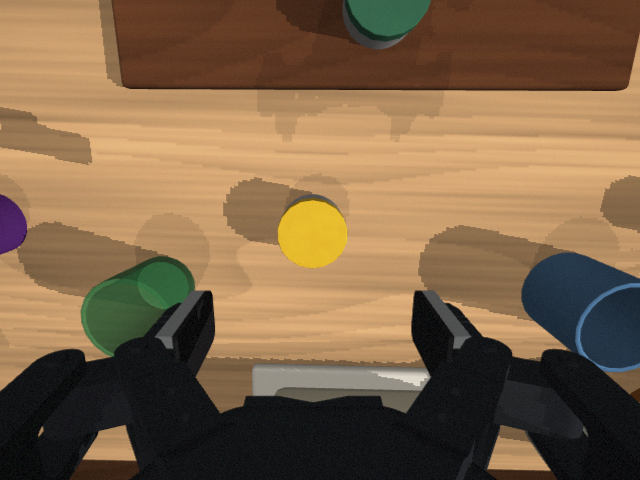

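View pics/t6c.png

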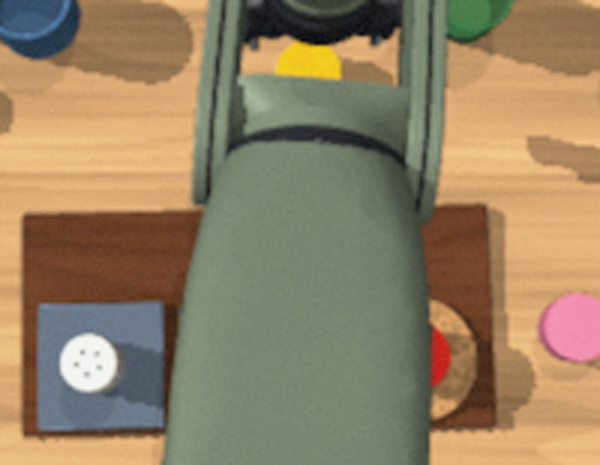

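The yellow lid is at (312,233), well aligned; the tumbler and mug are clear. The arm hides red in the top view, so that check waits.

Call:
{"fn": "move_arm", "kwargs": {"moves": [{"dx": 0, "dy": 0, "dz": -2, "wx": 0, "wy": 0, "wz": 0, "grip": 8}, {"dx": 0, "dy": 0, "dz": -3, "wx": 0, "wy": 0, "wz": 0, "grip": 8}, {"dx": 0, "dy": 0, "dz": -3, "wx": 0, "wy": 0, "wz": 0, "grip": 8}, {"dx": 0, "dy": 0, "dz": -3, "wx": 0, "wy": 0, "wz": 0, "grip": 8}, {"dx": 0, "dy": 0, "dz": -2, "wx": 0, "wy": 0, "wz": 0, "grip": 8}, {"dx": 0, "dy": 0, "dz": -1, "wx": 0, "wy": 0, "wz": 0, "grip": 8}, {"dx": 0, "dy": 0, "dz": -0.6, "wx": 0, "wy": 0, "wz": 0, "grip": 8}, {"dx": 0, "dy": 0, "dz": 0, "wx": 0, "wy": 0, "wz": 0, "grip": 8}, {"dx": 0, "dy": 0, "dz": 0, "wx": 0, "wy": 0, "wz": 0, "grip": 8}]}}

```text
time_s: 25.38
tool_pos: [0.6888, -0.0419, 0.0267]
ee_rot: [[-1.0, -0.03, 0.002], [-0.03, 1.0, -0.0], [-0.002, -0.0, -1.0]]
force: [0.1, -0.2, -0.2]
finger_gap: 0.0801
```

Call:
{"fn": "move_arm", "kwargs": {"moves": [{"dx": 0, "dy": 0, "dz": 0, "wx": 0, "wy": 0, "wz": 0, "grip": 4.5}, {"dx": 0, "dy": 0, "dz": 0, "wx": 0, "wy": 0, "wz": 0, "grip": 4.5}, {"dx": 0, "dy": 0, "dz": 0, "wx": 0, "wy": 0, "wz": 0, "grip": 4.5}, {"dx": 0, "dy": 0, "dz": 0, "wx": 0, "wy": 0, "wz": 0, "grip": 4.5}, {"dx": 0, "dy": 0, "dz": 0, "wx": 0, "wy": 0, "wz": 0, "grip": 4.5}, {"dx": 0, "dy": 0, "dz": 0, "wx": 0, "wy": 0, "wz": 0, "grip": 4.5}]}}

```text
time_s: 25.88
tool_pos: [0.6891, -0.0417, 0.0273]
ee_rot: [[-1.0, -0.031, 0.003], [-0.031, 1.0, -0.0], [-0.003, -0.0, -1.0]]
force: [-1.2, -0.2, 6.9]
finger_gap: 0.0524
```

Call:
{"fn": "move_arm", "kwargs": {"moves": [{"dx": 0, "dy": 0, "dz": 2, "wx": 0, "wy": 0, "wz": 0, "grip": 4.5}, {"dx": 0, "dy": 0, "dz": 3, "wx": 0, "wy": 0, "wz": 0, "grip": 4.5}, {"dx": 0, "dy": 0, "dz": 3, "wx": 0, "wy": 0, "wz": 0, "grip": 4.5}, {"dx": -1.5, "dy": -0.6, "dz": 3, "wx": 0, "wy": 0, "wz": 0, "grip": 4.5}, {"dx": -2.5, "dy": -0.9, "dz": 1, "wx": 0, "wy": 0, "wz": 0, "grip": 4.5}, {"dx": -2.5, "dy": -0.9, "dz": 0, "wx": 0, "wy": 0, "wz": 0, "grip": 4.5}, {"dx": -2.5, "dy": -0.9, "dz": 0, "wx": 0, "wy": 0, "wz": 0, "grip": 4.5}, {"dx": -2.5, "dy": -0.9, "dz": 0, "wx": 0, "wy": 0, "wz": 0, "grip": 4.5}, {"dx": -2.5, "dy": -0.9, "dz": 0, "wx": 0, "wy": 0, "wz": 0, "grip": 4.5}, {"dx": -2.5, "dy": -0.9, "dz": 0, "wx": 0, "wy": 0, "wz": 0, "grip": 4.5}]}}

```text
time_s: 26.72
tool_pos: [0.5216, -0.1019, 0.1455]
ee_rot: [[-1.0, -0.031, 0.0], [-0.031, 1.0, -0.0], [-0.0, -0.0, -1.0]]
force: [-0.2, -0.3, 0.0]
finger_gap: 0.0525
```

Call:
{"fn": "move_arm", "kwargs": {"moves": [{"dx": -2.5, "dy": -0.9, "dz": 0, "wx": 0, "wy": 0, "wz": 0, "grip": 4.5}, {"dx": -2.2, "dy": -0.8, "dz": 0, "wx": 0, "wy": 0, "wz": 0, "grip": 4.5}, {"dx": -1.6, "dy": -0.6, "dz": 0, "wx": 0, "wy": 0, "wz": 0, "grip": 4.5}, {"dx": 0, "dy": 0, "dz": 0, "wx": 0, "wy": 0, "wz": 0, "grip": 4.5}, {"dx": 0, "dy": 0, "dz": 0, "wx": 0, "wy": 0, "wz": 0, "grip": 4.5}, {"dx": 0, "dy": 0, "dz": 0, "wx": 0, "wy": 0, "wz": 0, "grip": 4.5}, {"dx": 0, "dy": 0, "dz": 0, "wx": 0, "wy": 0, "wz": 0, "grip": 4.5}, {"dx": 0, "dy": 0, "dz": 0, "wx": 0, "wy": 0, "wz": 0, "grip": 4.5}]}}

```text
time_s: 27.38
tool_pos: [0.461, -0.1245, 0.1453]
ee_rot: [[-1.0, -0.031, 0.001], [-0.031, 1.0, 0.0], [-0.001, 0.0, -1.0]]
force: [-0.9, -0.0, -1.1]
finger_gap: 0.0526
```

```bash
python3 wr.py w12.png
```

```text
27.4333 [ 0.46080206 -0.12444803  0.14523503]
[[-1.    -0.031  0.   ]
 [-0.031  1.     0.   ]
 [-0.     0.    -1.   ]] [-0.29  0.26  1.93  0.    0.95 -1.89]
```

View pics/w12.png

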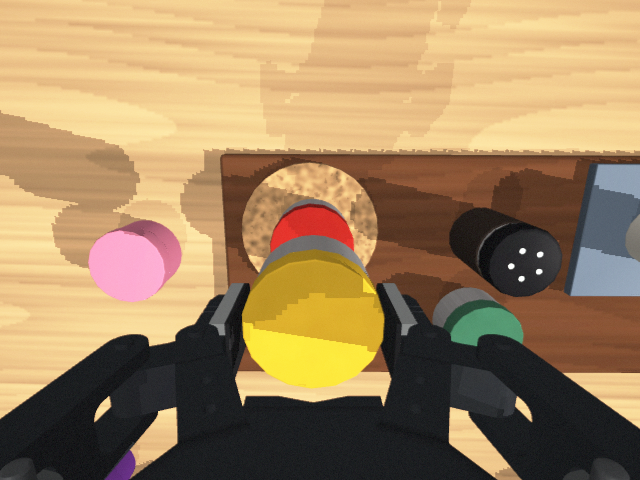

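The yellow tin is held above the red one (lids at 314,318 and 312,232). Lowering it now.

Call:
{"fn": "move_arm", "kwargs": {"moves": [{"dx": 0, "dy": 0, "dz": -1.5, "wx": 0, "wy": 0, "wz": 0, "grip": 4.5}, {"dx": 0, "dy": 0, "dz": -1.8, "wx": 0, "wy": 0, "wz": 0, "grip": 4.5}, {"dx": 0, "dy": 0, "dz": -1.2, "wx": 0, "wy": 0, "wz": 0, "grip": 4.5}, {"dx": 0, "dy": 0, "dz": -0.8, "wx": 0, "wy": 0, "wz": 0, "grip": 4.5}, {"dx": 0, "dy": 0, "dz": -0.5, "wx": 0, "wy": 0, "wz": 0, "grip": 4.5}, {"dx": 0, "dy": 0, "dz": -0.2, "wx": 0, "wy": 0, "wz": 0, "grip": 4.5}, {"dx": 0, "dy": 0, "dz": 0, "wx": 0, "wy": 0, "wz": 0, "grip": 4.5}, {"dx": 0, "dy": 0, "dz": 0, "wx": 0, "wy": 0, "wz": 0, "grip": 4.5}, {"dx": 0, "dy": 0, "dz": 0, "wx": 0, "wy": 0, "wz": 0, "grip": 4.5}]}}

```text
time_s: 28.18
tool_pos: [0.4605, -0.1248, 0.0859]
ee_rot: [[-1.0, -0.031, 0.001], [-0.031, 1.0, -0.0], [-0.001, -0.0, -1.0]]
force: [0.3, -0.7, -1.5]
finger_gap: 0.0521
```

Call:
{"fn": "move_arm", "kwargs": {"moves": [{"dx": 0, "dy": 0, "dz": -0.2, "wx": 0, "wy": 0, "wz": 0, "grip": 4.5}, {"dx": 0, "dy": 0, "dz": 0, "wx": 0, "wy": 0, "wz": 0, "grip": 4.5}, {"dx": 0, "dy": 0, "dz": 0, "wx": 0, "wy": 0, "wz": 0, "grip": 7.5}, {"dx": 0, "dy": 0, "dz": 0, "wx": 0, "wy": 0, "wz": 0, "grip": 7.5}, {"dx": 0, "dy": 0, "dz": 0, "wx": 0, "wy": 0, "wz": 0, "grip": 7.5}, {"dx": 0, "dy": 0, "dz": 0, "wx": 0, "wy": 0, "wz": 0, "grip": 7.5}, {"dx": 0, "dy": 0, "dz": 1, "wx": 0, "wy": 0, "wz": 0, "grip": 7.5}, {"dx": 0, "dy": 0, "dz": 2.5, "wx": 0, "wy": 0, "wz": 0, "grip": 7.5}, {"dx": 0, "dy": 0, "dz": 3, "wx": 0, "wy": 0, "wz": 0, "grip": 7.5}, {"dx": 0, "dy": 0, "dz": 3, "wx": 0, "wy": 0, "wz": 0, "grip": 7.5}]}}

```text
time_s: 29.02
tool_pos: [0.4595, -0.1245, 0.1791]
ee_rot: [[-1.0, -0.03, -0.002], [-0.03, 1.0, 0.001], [0.002, 0.001, -1.0]]
force: [1.2, -0.3, 0.1]
finger_gap: 0.0749
```

Call:
{"fn": "move_arm", "kwargs": {"moves": [{"dx": 0, "dy": -2, "dz": 2, "wx": 0, "wy": 0, "wz": 0, "grip": 7.5}, {"dx": 0, "dy": -3, "dz": 0, "wx": 0, "wy": 0, "wz": 0, "grip": 7.5}, {"dx": 0, "dy": -3, "dz": 0, "wx": 0, "wy": 0, "wz": 0, "grip": 7.5}, {"dx": 0, "dy": -3, "dz": 0, "wx": 0, "wy": 0, "wz": 0, "grip": 7.5}, {"dx": 0, "dy": -3, "dz": 0, "wx": 0, "wy": 0, "wz": 0, "grip": 7.5}, {"dx": 0, "dy": -3, "dz": 0, "wx": 0, "wy": 0, "wz": 0, "grip": 7.5}, {"dx": 0, "dy": -3, "dz": 0, "wx": 0, "wy": 0, "wz": 0, "grip": 7.5}, {"dx": 0, "dy": -2, "dz": 0, "wx": 0, "wy": 0, "wz": 0, "grip": 7.5}, {"dx": 0, "dy": 0, "dz": 0, "wx": 0, "wy": 0, "wz": 0, "grip": 7.5}, {"dx": 0, "dy": 0, "dz": 0, "wx": 0, "wy": 0, "wz": 0, "grip": 7.5}]}}

```text
time_s: 29.85
tool_pos: [0.4596, -0.3453, 0.1979]
ee_rot: [[-1.0, -0.029, -0.001], [-0.029, 1.0, 0.001], [0.001, 0.001, -1.0]]
force: [-0.9, 0.2, 0.1]
finger_gap: 0.0749
```

```bash
python3 - <<'E'
from h import *
c=camera("top"); s=camera("scene"); w=camera("wrist")
H=cv2.cvtColor(c["pixels"],cv2.COLOR_RGB2HSV).astype(int); Hs=cv2.cvtColor(s["pixels"],cv2.COLOR_RGB2HSV).astype(int)
cv2.imwrite("pics/t7c.png",cv2.resize(c["pixels"][160:335,220:440,::-1],None,fx=3.4,fy=3.4,interpolation=cv2.INTER_CUBIC))
cv2.imwrite("pics/s7c.png",cv2.resize(s["pixels"][140:380,200:480,::-1],None,fx=2.4,fy=2.4,interpolation=cv2.INTER_CUBIC))
f=lambda H:(H[...,0]>20)&(H[...,0]<30)&(H[...,1]>190)
p,A=blob(c,f(H),(378,290)); print(p,A,ray(c,*p,.092))
p,A=blob(s,f(Hs),(350,165)); print(p,A,ray(s,*p,.092))
g=lambda H:(H[...,0]>62)&(H[...,0]<88)&(H[...,1]>80)&(H[...,2]>60)
p,A=blob(c,g(H),(324,269)); print("green",p,A,ray(c,*p,.048))
E
```

```text
[379.77803204 297.92677346] 437 [ 0.46067256 -0.124681    0.092     ]
[354.41569767 163.38953488] 344 [ 0.4648553  -0.11841695  0.092     ]
green [324.59162304 269.41361257] 382 [ 5.28159876e-01 -1.42483024e-04  4.80000000e-02]
```

View pics/t7c.png

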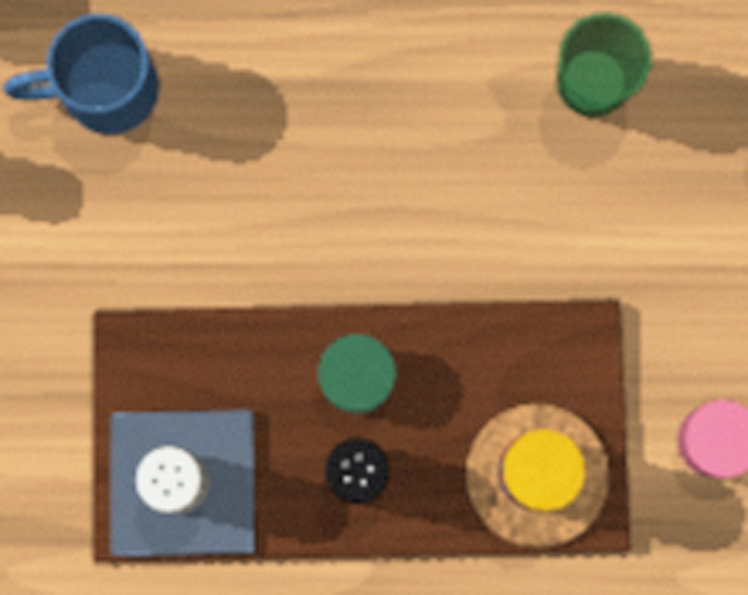

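View pics/s7c.png

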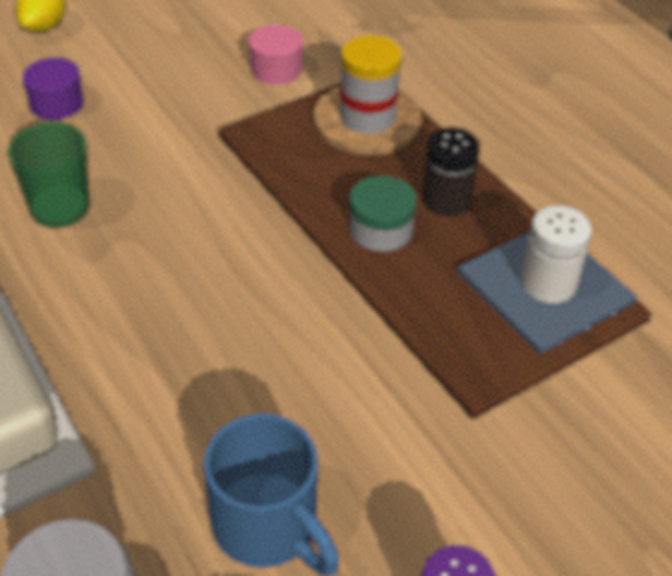

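Everything stands upright. In the top crop the yellow lid is centred on the trivet (544,470), salt on the tile (168,479), pepper at (358,470) and green behind it at (357,373). The scene crop shows yellow squarely on red, with the mug and tumbler unmoved. Measured in the top camera:
- Yellow to trivet: about 2 mm.
- Salt to tile: about 2 mm.
- Pepper to midpoint: about 3 mm.
- Green to pepper: about 69 mm.

Handing in.

```bash
python3 - <<'E'
from plant import *
s=state(); print(s["time_s"],s["tool_pos"]); print(hand_in())
E
```

```text
30.0 [ 0.45987163 -0.34359372  0.19827817]
the job is handed in; nothing more can be done
None
```

All five seasonings are set out as asked, and the job was handed in at 30.0 s; it reports no verdict. The red tin is on the trivet with yellow on top, salt is on the tile, pepper is midway between them, and green is behind the pepper.

**Last checks (top camera):**

| Check | Measured |
|---|---|
| Yellow to trivet centre | about 2 mm |
| Salt to tile centre | about 2 mm |
| Pepper to midpoint | about 3 mm |
| Green to pepper, centre to centre | about 69 mm (about 20 mm gap), on the board's middle line |

In the last views everything is upright and the mug and tumbler stand where they were. The gripper was well clear of everything.

**What disagreed or failed:**
- **Cameras:** the scene camera reads about 4–7 mm away from the top camera (+x, +y). Since this offset is the same for every object, I trusted the top camera.
- **Wrist camera:** it read held objects about 5 mm too close to the robot. Following that reading put the pepper about 3 mm behind the midpoint, so I ignored it afterwards.
- **Red tin:** once yellow was on it, I could not measure red directly from above. I relied on where it was released, the wrist picture (within about 2 mm of the trivet centre) and the scene view, which shows a square stack.
- **Refused moves:** two early move calls were refused because their rows left out some keys; nothing moved.

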